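Release a mixed jar and uncover it

TASK

The mixing run is over. Raise the red-knobbed lever on the mixer's head all the way so that the hold-down foot comes up off the jar, and only then lift the loose white cover off the jar by its green tab and set it down (do not drop it) flat, right way up, with its round part wholly inside the rim of the dark steel tray. Leave the lever up, the jar upright in its place on the mixer, and everything else where it stands.

Things in the scene. Friction and masses are not known exactly. Their poses are not given: they have to be found in the camera images.
- mixer: White jar mixer, fixed to the table. Origin: on the table, straight below the centre of the jar's place. x points from its open front to its back (away from the robot at yaw 0), y to its left, z up. Base: x -70..100, y -65..135, 30 mm high. Column on the left: x 5..55, y 79..121 mm. Four 8 mm high steel studs round the jar, which stands at 30 mm.
- head (a point): Middle of the lower front edge of the mixer's white head, above the jar; in the mixer's frame (-30, 0, 185) mm. The head spans x -30..55, y -30..125, z 185..255 mm. A vertical gripper on the cover's tab would hit it: tilt the tool 30 to 40 degrees, coming in from the front (-x).
- lever (a joint): Lever on the head's right (-y) side, rad. 0 = down (arm 30 degrees below level, pointing to the mixer's front), 1.5 = up stop (56 degrees above level). Growing = knob rises. Stays where it is left (stiff hinge, about 0.12 N m: 1.3 N at the knob). It is geared to the hold-down foot, which rises 24 mm per rad (36 mm in all).
- pivot (a point): Point on the lever's hinge axis (the axis is the mixer's y axis), level with the lever's knob along y; in the mixer's frame (0, -50, 215) mm. The knob's centre moves on a circle of 90 mm radius about it, in the mixer's x-z plane.
- knob (a point): Centre of the lever's red knob: a cylinder 17 mm in diameter and 24 mm long lying along the mixer's y axis, to be pinched across its two flat ends; 90 mm from the pivot.
- foot_pad (a point): Centre of the underside of the black hold-down foot (30 mm in diameter), which hangs below the head over the cover's centre; 2.5 mm above the cover's top with the lever at 0, 38.5 mm above it with the lever at 1.5.
- jar: Loose amber jar, 66 mm in diameter, 70 mm high, its neck 60 mm in diameter; standing on the mixer base (30 mm above the table). Origin: centre of its underside; z up. About 0.35 kg.
- cover: Loose white slip-on cover, 70 mm in diameter, 16 mm high, about 60 g, with a green tab along its -x axis. Origin: centre of its lower rim; z up; it sits 58 mm above the jar's origin. Its 12 mm deep skirt goes round the jar's neck with 2 mm play: raise it at least 13 mm straight up before moving it sideways.
- tab (a point): Point on the cover's green tab to pinch across (along y): 60 mm from the cover's centre along its -x axis and 26 mm above its origin. The tab is a bar 10 mm wide (y), x -33..-73 mm, z 8..32 mm in the cover's frame.
- tray: Dark grey steel tray, fixed, 190 (x) x 170 (y) mm. Origin: centre of its underside; floor 6 mm up, rim 4 mm wide and 10 mm high.
- blue_tray: Blue plastic tray of the same size and origin as the steel tray, fixed, with the two small amber bottles on it. Not to be used.
- bottle_a: Small amber bottle with red cap, 36 mm in diameter, 70 mm high, on the blue tray; origin at the centre of its underside. Leave alone.
- bottle_b: Small amber bottle with white cap, 36 mm in diameter, 60 mm high, on the blue tray; origin at the centre of its underside. Leave alone.
- beaker: Glass beaker, 68 mm in diameter, 90 mm high; origin at the centre of its underside. Leave alone.
- spare_jar: Closed white jar, 60 mm in diameter, 65 mm high; origin at the centre of its underside. Leave alone.
- spatula: Spatula, 180 mm long, lying on the table along its x axis; origin near its middle. Leave alone.
Things that resemble listed ones, but are neither listed nor needed, are in the scene too. Leave any orange look-alike of the cover alone. What is shaped like the jar but purple is not meant.

How it is judged (in metres and radians):
On the way, in this order (a step that is already met when the one before it is completed fails the run):
1. the lever is raised (joint above 1.2 rad) while the cover still sits on the jar (value of joint lever above 1.2 rad and horizontal distance between cover and jar below 0.008 m and z of cover in the frame of jar below 0.066 m), for 0.1 s.
2. the cover is off the jar (more than 80 mm aside), with the lever still up (value of joint lever above 1.2 rad and horizontal distance between cover and jar above 0.08 m), for 0.1 s.
At the end, for the whole second after the job is handed in: Lever above 1.2 rad; cover at rest, right way up (within 0.1 rad) on the floor of the steel tray, its centre within 57 mm (tray x) and 47 mm (tray y) of the tray's centre, which keeps its round part inside the rim; jar upright on the mixer, within 12 mm of its place (value of joint lever above 1.2 rad and x of cover in the frame of tray between -0.057 and 0.057 m and y of cover in the frame of tray between -0.047 and 0.047 m and z of cover in the frame of tray between 0.003 and 0.01 m and angle between each of cover, jar's own z axis and vertical below 0.1 rad and linear speed of cover below 0.02 m/s and horizontal distance between jar and mixer below 0.012 m and z of jar in the frame of mixer below 0.036 m); the robot touches nothing.
It fails at once if the cover falls freely faster than 0.5 m/s (dropped from more than about 12 mm, or thrown) (linear speed of cover above 0.5 m/s and contact force between cover and the fingers below 0.05 N).
It fails at once if the jar is tipped by more than 0.3 rad (angle between jar's own z axis and vertical above 0.3 rad).
It fails at once if a bystander (bottle, beaker, spare jar, spatula) is moved by more than 20 mm (distance of any of bottle_a, bottle_b, beaker, spare_jar, spatula from where it was at the start of the episode above 0.02 m).
It also fails if it takes over 61 s, if anything falls off the work surface, if the arm or the gripper's body presses on something with over 40 N, if the wrist force passes 120 N, or if a joint passes its speed limit or range.

ROBOT

A 6-joint arm with a two-finger parallel gripper is mounted at the origin on the work surface. World frame = base frame: x ahead of the robot, y to its left, z up, the work surface at z = 0. Lengths are in mm, angles in rad, forces in N, time in s.
With the tool pointing down it reaches from about 400 to 925 mm from the base axis. Payload 12.5 kg.
Tool frame: the origin (TCP) lies where the fingers leave the gripper's body, on its centre line; the fingertips stand 78 mm ahead of it and the grasp point (between the pads) lies 59 mm ahead of it (env.tip_extent is the distance from the TCP to the fingertips, in mm); z points along the fingers, y is the direction in which the jaws open and shut (so a half turn about z gives the same grasp; the last joint's range is limited). The gripper opens to 95 mm and grips with 3 to 60 N. Pads are 20 mm wide; open, the fingers measure 119 mm over their backs; the gripper's body (75 mm by 180 mm) begins 59 mm behind the grasp point.
Start: joints at [1.242, 0.491, 1.559, -0, 1.092, -0.106], TCP at [138.08, 609.567, 292.261] pointing down, gripper open.
Joint ranges: [-3.1, 3.1], [-0.84, 2.19], [0.05, 2.79], [-1.13, 4.28], [0.06, 2.93], [-2.69, 2.69]. Speed limits (rad/s): [2.22, 2.22, 2.79, 3.14, 3.14, 3.14].

INTERFACE

Orientations are given as [roll, pitch, yaw] about the fixed x, y, z axes, in that order (R = Rz(yaw) Ry(pitch) Rx(roll)).
In Python, from cell import env gives the robot as it stands. The module is installed in compiled form; this text tells all that it offers.
- The arm moves only by the tool play_rows, never from a script. Its argument "targets" is a list of rows, each an object with "linear": the shift along the tool's x, y, z in mm, a list of three; "turn": the turn about the tool's z in rad. A call has 1 to 20 rows; each row is the pose to reach, as a shift and turn from the pose commanded when the call began, along the tool's axes at that moment; what a row does not reach only later rows make up. A row lasts 1/8 s, in which the tool goes at most 62.5 mm and 10.7 degrees, less where a joint would pass 70% of its speed; a pose out of reach is approached as far as the arm can. A call with a gripper value outside its range is refused whole. "hand" is the finger opening in mm, from 0 to 95.1, set as the call begins (left out, the last holds). The fingers move at their own pace and stop on an object; the grip force is fixed at half the most. Time passes only in rows, so rows that repeat a pose let the fingers close. It gives the time, the measured TCP pose, the force and the opening at its end, in the units of the state.
- env.state(): the state, without advancing time (a new reading comes with each control period).
- env.read_camera(name): name is "scene" or "top"; returns (picture, depth): 400x640x3 uint8, red, green, blue; 400x640 float32, mm along the optical axis (not along the pixel's ray), 0 where there is no reading.
- env.camera_params(name): a dict with "fx", "fy", "cx", "cy" (pixels), "k1" (the pictures are not rectified: a ray, as slopes to the right and down, at radius r is drawn at 1 + k1 r^2 times it, then the intrinsics apply), "R" (3x3) and "t" (3): a world point X has camera coordinates R X + t. Camera axes: x right, y down, z forward; pixel columns grow to the right and rows downward; lengths in mm; the calibration is good to about 2 mm. A picture is of the moment at which its call begins. camera_params takes no time and is no camera call.
- env.job_done(): hands the job in, once; it reports no verdict.
The state is a dict: "t": time; "joints": joint angles; "qvel": joint speeds; "tau": joint torques, N m; "eef_pos": TCP position; "tcp_rot": TCP orientation; "ft_force": force on the tool from outside, world axes, zero at the start; "moment": the same for the moment, N m; "opening": opening from 0.0 (shut) to 1.0 (fully open).
Only numpy, scipy, OpenCV 4.12 (cv2) and the standard library are available. Lean on these libraries where they do the work, as an engineer would, in place of code of your own. Each camera call takes 0.05 s, during which the arm holds its last target.

## Working session

There is one attempt and no reset: what is moved stays moved. The work goes in short steps, Python scripts to look and compute and a tool call to move; the robot and the scene stay as the last step left them, time stands still between calls to the robot, and variables do not carry over. Pictures are saved under pics/ and viewed, and the job is handed in when it is done.

Besides the shell and the picture viewer there is one more tool, called after "Call:" as name([rows], argument=value, ...), one row to a line, values as JSON. play_rows: Moves the arm, as the interface text tells. Its arguments: {"type":"object","properties":{"targets":{"type":"array","items":{"type":"object","properties":{"linear":{"type":"array","items":{"type":"number"}},"turn":{"type":"number"}}}},"hand":{"type":"number"}},"required":["targets"]}

```bash
mkdir -p pics
cat > h.py <<'E'
import numpy as np, cv2
from cell import env
def snap(n,tag):
    p,d=env.read_camera(n); cv2.imwrite(f'pics/{tag}.png',p[:,:,::-1]); np.savez(f'{tag}.npz',p=p,d=d); return p,d
def load(tag):
    z=np.load(f'{tag}.npz'); return z['p'],z['d']
def ray(n,u,v):
    c=env.camera_params(n); x=(u-c['cx'])/c['fx']; y=(v-c['cy'])/c['fy']
    a,b=x,y
    for _ in range(30):
        s=1+c['k1']*(a*a+b*b); a,b=x/s,y/s
    R=np.array(c['R']);t=np.array(c['t']).ravel()
    return -R.T@t, R.T@np.array([a,b,1.])
def onplane(n,u,v,z):
    o,d=ray(n,u,v); return o+d*(z-o[2])/d[2]
def deep(n,u,v,D):
    o,d=ray(n,u,v); return o+d*D
def proj(n,X):
    c=env.camera_params(n); q=np.array(c['R'])@np.array(X,float)+np.array(c['t']).ravel(); a,b=q[:2]/q[2]; s=1+c['k1']*(a*a+b*b)
    return c['fx']*a*s+c['cx'], c['fy']*b*s+c['cy']
E
python3 - <<'E'
from h import *
print(env.state())
for n in('scene','top'):
    snap(n,n+'0'); c=env.camera_params(n); print(n,c)
E
```

```text
{'t': 0.0, 'joints': array([ 1.24242723e+00,  4.91572898e-01,  1.55944116e+00,  3.57429117e-05,
        1.09167778e+00, -1.05599115e-01]), 'qvel': array([-1.17171630e-04,  7.33199280e-04, -5.40842478e-05,  1.15647461e-03,
       -1.40073394e-04,  8.27618032e-04]), 'tau': array([ 1.67682003e-03, -6.12674046e+01, -2.58189815e+01,  6.92848535e-02,
        4.81891294e-02, -1.04471821e-04]), 'eef_pos': array([138.00568718, 609.42119026, 291.65626499]), 'tcp_rot': array([-3.14050294e+00, -1.47380467e-04,  2.91880610e+00]), 'ft_force': array([-0.57988236, -1.02994719,  0.69871517]), 'moment': array([-0.00540557, -0.03073024, -0.02820117]), 'opening': 1.0011079598936252}
scene {'fx': 420.76101777232265, 'fy': 420.76101777232265, 'cx': 311.4669844309363, 'cy': 193.71193619466865, 'k1': -0.05469650736710522, 'R': array([[ 0.52474866,  0.85097792, -0.02180399],
       [ 0.46261466, -0.3065818 , -0.83186254],
       [-0.71458136,  0.42643191, -0.55455325]]), 't': array([-352.68317251, -134.91766195, 1745.5929027 ])}
top {'fx': 381.3893178299255, 'fy': 381.3893178299255, 'cx': 326.25497945907966, 'cy': 195.95076403546355, 'k1': -0.019533006511064183, 'R': array([[ 0.00416183, -0.99989411,  0.01394413],
       [-0.98432109, -0.00655512, -0.17626406],
       [ 0.17633681, -0.01299192, -0.98424415]]), 't': array([   5.72146568,  604.84344102, 1280.15281893])}
```

View pics/scene0.png

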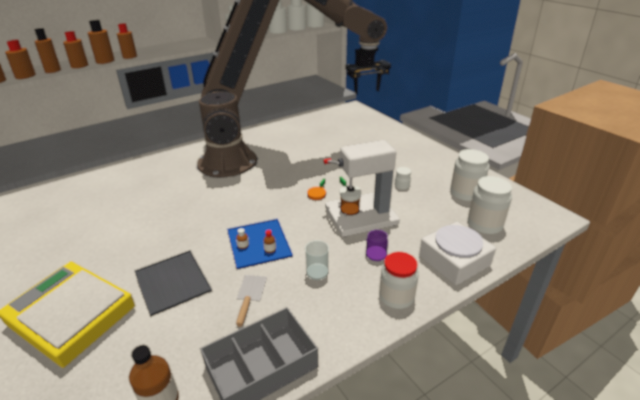

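View pics/top0.png

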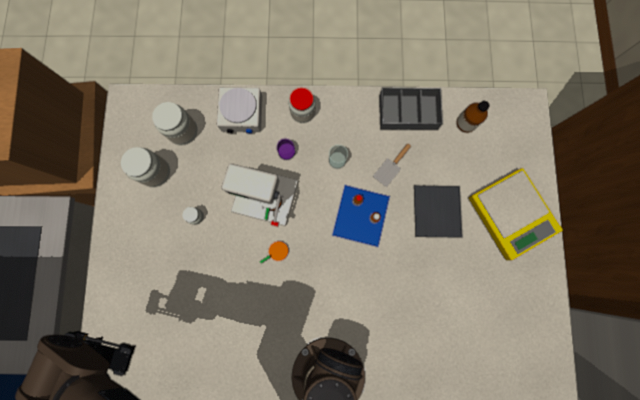

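The top view shows the mixer at about (258,195), the steel tray at (438,211), the blue tray at (361,215) and the orange look-alike at (278,251). I'll enlarge the mixer.

Run:
```python
from h import *
p,d=load('top0'); q,e=load('scene0')
a=cv2.resize(p[150:240,205:315],None,fx=7,fy=6,interpolation=cv2.INTER_CUBIC)
b=cv2.resize(q[130:245,305:415],None,fx=5,fy=5,interpolation=cv2.INTER_CUBIC)
cv2.imwrite('pics/c1.png',a[:,:,::-1]);cv2.imwrite('pics/c2.png',b[:,:,::-1])
```

```text
(no output)
```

View pics/c1.png

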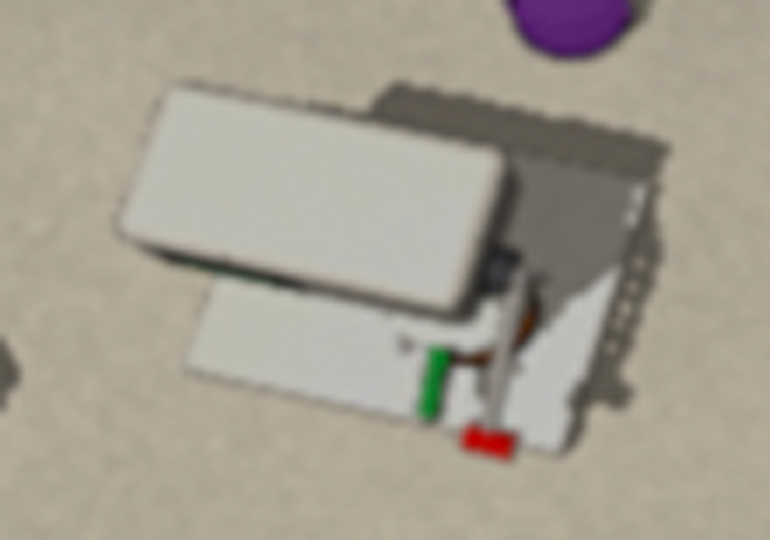

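View pics/c2.png

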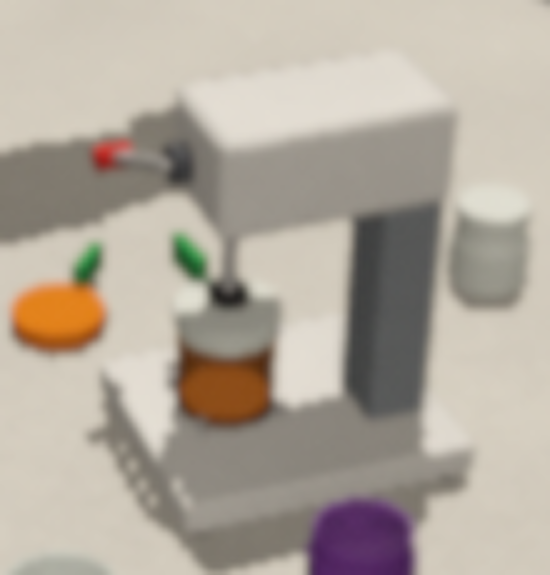

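```bash
cat >> h.py <<'E'
def cloud(n,d,u0,u1,v0,v1):
    out=[];px=[]
    for v in range(v0,v1):
        for u in range(u0,u1):
            if d[v,u]>0: out.append(deep(n,u,v,d[v,u]));px.append((u,v))
    return np.array(out),np.array(px)
E
python3 - <<'E'
from h import *
p,d=load('top0')
P,px=cloud('top',d,205,315,150,240)
m=(P[:,2]>247)&(P[:,2]<263)
print(m.sum(),np.median(P[m,2]))
r=cv2.minAreaRect(P[m,:2].astype(np.float32));print('headtop',r,cv2.boxPoints(r))
h=np.array(p,int);R,G,B=h[...,0],h[...,1],h[...,2]
def comp(mask,u0,u1,v0,v1):
    k=np.zeros_like(mask);k[v0:v1,u0:u1]=mask[v0:v1,u0:u1];v,u=np.nonzero(k);return u,v
# mixed intensity ray-plane: head top pixels with depth, corners in pix
mm=np.zeros(d.shape,np.uint8)
for (u,v),ok in zip(px,m): mm[v,u]=1
c=max(cv2.findContours(mm,0,2)[0],key=cv2.contourArea);rr=cv2.minAreaRect(c);print(rr,cv2.boxPoints(rr))
for b in cv2.boxPoints(rr): print(onplane('top',*b,255).round(1))
red=comp((R>150)&(G<70)&(B<70),255,300,205,240);print('red',red[0].mean(),red[1].mean(),len(red[0]),d[red[1],red[0]])
gr=comp((G>R+30)&(G>B+20),255,285,200,225);print('green',gr[0].mean(),gr[1].mean(),len(gr[0]))
for u,v in zip(*red): print(u,v,deep('top',u,v,d[v,u]).round(0),end=';')
print()
for u,v in zip(*gr): print(u,v,deep('top',u,v,d[v,u]).round(0),end=';')
print()
p,d=load('scene0');h=np.array(p,int);R,G,B=h[...,0],h[...,1],h[...,2]
red=comp((R>150)&(G<90)&(B<90),315,350,150,172)
for u,v in zip(*red): print(u,v,deep('scene',u,v,d[v,u]).round(0),end=';')
gr=comp((G>R+20)&(G>B+15),335,352,170,192);print('green')
for u,v in zip(*gr): print(u,v,deep('scene',u,v,d[v,u]).round(0),end=';')
E
```

```text
Traceback (most recent call last):
  File "h.py", line 25, in cloud
    if d[v,u]>0: out.append(deep(n,u,v,d[v,u]));px.append((u,v))
                            ~~~~^^^^^^^^^^^^^^
  File "h.py", line 17, in deep
    o,d=ray(n,u,v); return o+d*D
        ~~~^^^^^^^
  File "h.py", line 8, in ray
    c=env.camera_params(n); x=(u-c['cx'])/c['fx']; y=(v-c['cy'])/c['fy']
ValueError: time passes only in moves, steps and waits
```

```bash
cat > fix.py <<'E'
s=open('h.py').read()
s=s.replace("def snap","CP={n:env.camera_params(n) for n in('scene','top')}\ndef snap",1).replace("c=env.camera_params(n)","c=CP[n]")
open('h.py','w').write(s)
E
python3 fix.py
cat > m1.py <<'E'
from h import *
p,d=load('top0')
P,px=cloud('top',d,205,315,150,240)
m=(P[:,2]>247)&(P[:,2]<263)
print(m.sum(),np.median(P[m,2]))
r=cv2.minAreaRect(P[m,:2].astype(np.float32));print('headtop',r,cv2.boxPoints(r))
h=np.array(p,int);R,G,B=h[...,0],h[...,1],h[...,2]
def comp(mask,u0,u1,v0,v1):
    k=np.zeros_like(mask);k[v0:v1,u0:u1]=mask[v0:v1,u0:u1];v,u=np.nonzero(k);return u,v
red=comp((R>150)&(G<70)&(B<70),255,300,205,240);print('red',red[0].mean(),red[1].mean(),len(red[0]))
gr=comp((G>R+30)&(G>B+20),255,285,200,225);print('green',gr[0].mean(),gr[1].mean(),len(gr[0]))
for u,v in zip(*red): print(u,v,deep('top',u,v,d[v,u]).round(0),end=';')
print()
for u,v in zip(*gr): print(u,v,deep('top',u,v,d[v,u]).round(0),end=';')
print()
p,d=load('scene0');h=np.array(p,int);R,G,B=h[...,0],h[...,1],h[...,2]
red=comp((R>150)&(G<90)&(B<90),315,350,150,172)
for u,v in zip(*red): print(u,v,deep('scene',u,v,d[v,u]).round(0),end=';')
gr=comp((G>R+20)&(G>B+15),335,352,170,192);print('green')
for u,v in zip(*gr): print(u,v,deep('scene',u,v,d[v,u]).round(0),end=';')
E
python3 m1.py
```

```text
1409 253.9767281917068
headtop ((612.0474243164062, 242.33102416992188), (154.95907592773438, 84.92190551757812), 75.89896392822266) [[551.9894  177.531  ]
 [634.3524  156.84128]
 [672.10547 307.13104]
 [589.74243 327.82077]]
red 274.09090909090907 223.22727272727272 22
green 266.4 213.34285714285716 35
272 221 [501. 178. 190.];271 222 [498. 182. 187.];272 222 [498. 179. 185.];273 222 [498. 176. 185.];274 222 [497. 172. 191.];275 222 [498. 169. 190.];271 223 [495. 182. 187.];272 223 [495. 179. 185.];273 223 [495. 176. 184.];274 223 [495. 172. 187.];275 223 [494. 169. 190.];276 223 [495. 166. 187.];277 223 [495. 163. 185.];272 224 [492. 178. 188.];273 224 [492. 176. 182.];274 224 [492. 173. 181.];275 224 [492. 169. 186.];276 224 [492. 166. 186.];277 224 [492. 163. 185.];275 225 [489. 170. 181.];276 225 [489. 167. 182.];277 225 [489. 163. 182.];
266 208 [552. 209. 117.];267 208 [551. 205. 122.];268 208 [551. 202. 120.];266 209 [548. 208. 121.];267 209 [547. 204. 124.];268 209 [548. 202. 121.];266 210 [544. 207. 125.];267 210 [544. 204. 124.];268 210 [545. 202. 119.];266 211 [541. 208. 
[... 1163 characters left out ...]
343 179 [539. 207. 119.];344 179 [545. 206. 123.];340 180 [529. 202. 112.];341 180 [532. 204. 113.];342 180 [543. 200. 120.];343 180 [547. 201. 122.];344 180 [547. 205. 120.];345 180 [545. 210. 118.];340 181 [525. 205. 105.];341 181 [530. 205. 108.];342 181 [540. 202. 114.];343 181 [548. 200. 119.];344 181 [552. 202. 120.];345 181 [555. 203. 121.];341 182 [535. 202. 107.];342 182 [543. 200. 112.];343 182 [546. 202. 113.];344 182 [554. 200. 118.];345 182 [557. 202. 119.];342 183 [541. 202. 106.];343 183 [549. 200. 112.];344 183 [556. 199. 115.];345 183 [558. 202. 116.];343 184 [547. 202. 106.];344 184 [552. 202. 108.];345 184 [555. 204. 109.];344 185 [554. 200. 107.];345 185 [550. 207. 102.];
```

Run:
```python
from h import *
from scipy.spatial.transform import Rotation as Ro
q,e=load('scene0'); p,d=load('top0')
b=cv2.resize(q[0:100,320:400],None,fx=6,fy=6,interpolation=cv2.INTER_CUBIC)
cv2.imwrite('pics/c3.png',b[:,:,::-1])
a=cv2.resize(p[320:400,10:145],None,fx=5,fy=5,interpolation=cv2.INTER_CUBIC)
cv2.imwrite('pics/c4.png',a[:,:,::-1])
R=Ro.from_euler('xyz',[-3.1405,0,2.9188]).as_matrix();t=np.array([138,609.4,291.7])
for n,D,w in(('scene',e,(320,400,0,100)),('top',d,(0,145,320,400))):
    P,px=cloud(n,D,*w); L=(P-t)@R
    k=(abs(L[:,0])<130)&(abs(L[:,1])<130)&(L[:,2]<90)&(L[:,2]>-250); L=L[k]
    for z0 in range(-240,90,15):
        s=L[(L[:,2]>=z0)&(L[:,2]<z0+15)]
        if len(s): print(n,z0,len(s),np.percentile(s[:,0],[0,5,95,100]).round(),np.percentile(s[:,1],[0,5,95,100]).round())
```

```text
scene -240 168 [-71. -66. -46.  40.] [-130. -127.   14.   28.]
scene -225 180 [-76. -71. -46. -27.] [-130. -122.   24.   35.]
scene -210 165 [-74. -71. -47.  -2.] [-130. -114.   29.   43.]
scene -195 131 [-76. -72. -52. -49.] [-98. -85.  31.  40.]
scene -180 98 [-75. -71. -53. -47.] [-72. -60.  30.  36.]
scene -165 65 [-74. -70.  -7.   6.] [-46. -39.  19.  29.]
scene -150 54 [-66. -59.  -1.   7.] [-39. -38.  11.  30.]
scene -135 56 [-47. -44.  -4.  14.] [-41. -37.  22.  30.]
scene -120 73 [-44. -38.   3.  18.] [-37. -32.  25.  30.]
scene -105 88 [-42. -39.  21.  37.] [-51. -49.   9.  18.]
scene -90 62 [-30. -28.   8.  16.] [-50. -50.  12.  15.]
scene -75 72 [-30. -26.  14.  24.] [-52. -50.  15.  21.]
scene -60 81 [-34. -30.  11.  18.] [-52. -51.  13.  20.]
scene -45 236 [-41. -37.  25.  35.] [-94. -88.  81.  87.]
scene -30 127 [-45. -40.   8.  41.] [-89. -86.  77.  85.]
scene -15 114 [-45. -40.  21.  32.] [-85. -82.  72.  82.]
scene 0 26 [-21. -19.  10.  15.] [-80. -80.  64.  73.]
scene 15 33 [-22. -21.  11.  15.] [-61. -60.  58.  60.]
scene 30 28 [-20. -19.   4.   4.] [-59. -58.  56
[... 519 characters left out ...]
7.  16.]
top -105 68 [-36. -35. -22. -19.] [-51. -50. -24.  -6.]
top -90 23 [-35. -33. -11.  -8.] [-52. -51. -45. -28.]
top -75 33 [-23. -23.  -4.  -1.] [-52. -51.  -3.   0.]
top -60 126 [-35. -26.  10.  27.] [-93. -82.   9.  72.]
top -45 569 [-36. -34.  28.  34.] [-93. -90.  67.  88.]
top -30 195 [-37. -36.   4.  36.] [-90. -88.  71.  87.]
top -15 117 [-37. -36.  21.  32.] [-84. -83.  64.  81.]
top 0 3 [-15. -15.  -2.  -2.] [-80. -80.  39.  52.]
top 15 6 [-12. -12.  -8.  -8.] [50. 50. 57. 58.]
top 30 4 [-7. -7. -3. -3.] [48. 48. 50. 50.]
top 45 6 [-13. -13.  -1.  -1.] [48. 48. 52. 52.]
top 60 15 [-12. -12.   7.   8.] [-52. -51.  53.  55.]
top 75 7 [-13. -12.   5.   7.] [-50. -50.  50.  50.]
```

View pics/c3.png

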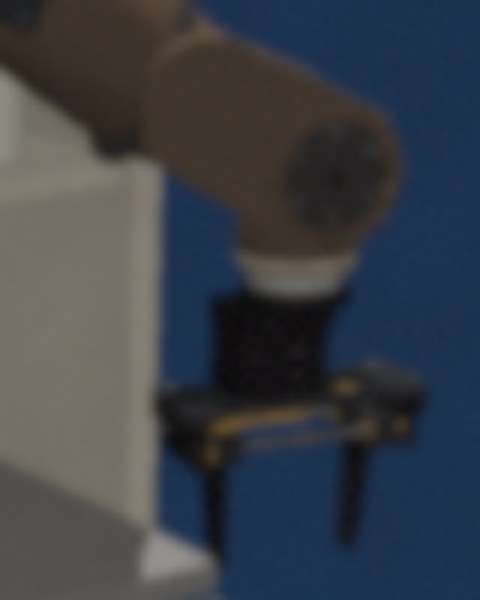

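View pics/c4.png

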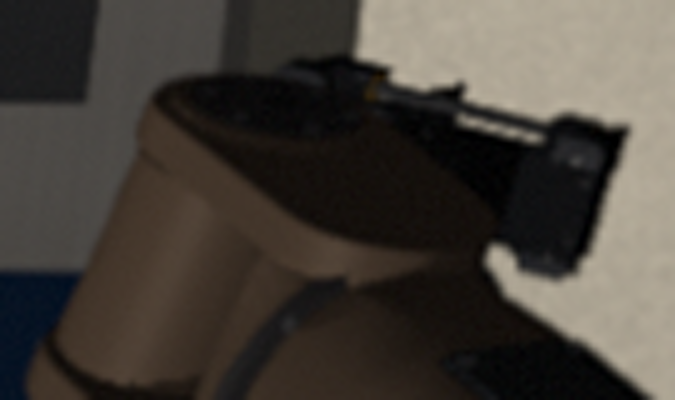

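```bash
cat >> h.py <<'E'
from scipy.spatial.transform import Rotation as Ro
MO=np.array([588.4,199.3,0]); MY=np.deg2rad(-14.1)
def M2W(x,y,z): return MO+Ro.from_euler('z',MY).apply([x,y,z])
def shift(target, st=None):
    st=st or env.state(); R=Ro.from_euler('xyz',st['tcp_rot']).as_matrix()
    return (R.T@(np.array(target)-st['eef_pos'])).round(1)
E
python3 - <<'E'
from h import *
p,d=load('top0'); h=np.array(p,int)
# steel tray: dark, near (438,211)
for nm,msk,w in(('tray',(h.sum(2)<230),(405,475,175,245)),):
    k=np.zeros(msk.shape,np.uint8);k[w[2]:w[3],w[0]:w[1]]=msk[w[2]:w[3],w[0]:w[1]]
    c=max(cv2.findContours(k,0,2)[0],key=cv2.contourArea)
    W=np.array([onplane('top',u,v,10)[:2] for u,v in c[:,0].astype(float)],np.float32)
    print(nm,cv2.minAreaRect(W))
    P,_=cloud('top',d,425,450,200,222);print('floor z',np.median(P[:,2]))
for l in (0,.1,1.5):
    a=np.deg2rad(-30)+l; print(l,M2W(-90*np.cos(a),-50,215+90*np.sin(a)).round(1))
# cover white in scene
p,d=load('scene0'); P,px=cloud('scene',d,335,365,180,215)
m=(P[:,2]>70)&(P[:,2]<112)&(p[px[:,1],px[:,0]].min(1)>110)
print(m.sum(),P[m].min(0),P[m].max(0),np.median(P[m],0))
st=env.state();print('above knob',shift([496.5,170.5,305],st),shift([496.5,170.5,237],st))
E
```

```text
tray ((562.3543701171875, -392.6033935546875), (167.6066436767578, 185.5964813232422), 89.83503723144531)
floor z 5.633720020861574
0 [500.6 169.8 170. ]
0.1 [496.6 170.8 178. ]
1.5 [527.3 163.1 289.6]
235 [520.18569747 163.44169849  70.77474983] [627.9761917  237.01909068 110.21034723] [603.14956973 188.83663159 103.11056947]
above knob [-446.6 -348.9  -13. ] [-446.6 -348.8   55. ]
```

Call:
play_rows([
  {"linear": [-40,-32,-13],"turn": 0.02},
  {"linear": [-90,-70,-13],"turn": 0.02},
  {"linear": [-140,-108,-13],"turn": 0.02},
  {"linear": [-190,-147,-13],"turn": 0.02},
  {"linear": [-240,-186,-13],"turn": 0.02},
  {"linear": [-290,-225,-13],"turn": 0.02},
  {"linear": [-340,-264,-13],"turn": 0.02},
  {"linear": [-390,-304,-13],"turn": 0.02},
  {"linear": [-430,-335,-13],"turn": 0.02},
  {"linear": [-446,-349,-13],"turn": 0.02},
  {"linear": [-446,-349,-13],"turn": 0.02},
  {"linear": [-446,-349,-13],"turn": 0.02},
  {"linear": [-446,-349,-13],"turn": 0.02},
])

```text
t: 1.72
eef_pos: [495.4, 171.5, 305.3]
tcp_rot: [3.141, -0.0, 2.9]
ft_force: [-1.1, 0.7, -0.2]
opening: 1.001
```

Run:
```python
from h import *
s=env.state();print(s['joints'].round(3),s['tcp_rot'])
print(shift([496.5,170.5,237],s))
p,d=snap('scene','s1')
b=cv2.resize(p[90:230,280:440],None,fx=5,fy=4,interpolation=cv2.INTER_CUBIC)[:600]
cv2.imwrite('pics/c5.png',b[:,:,::-1])
```

```text
[ 0.207  0.334  1.787  0.     1.021 -1.122] [ 3.14146455e+00 -9.99427108e-05  2.90012863e+00]
[-1.4 -0.7 68.3]
```

View pics/c5.png

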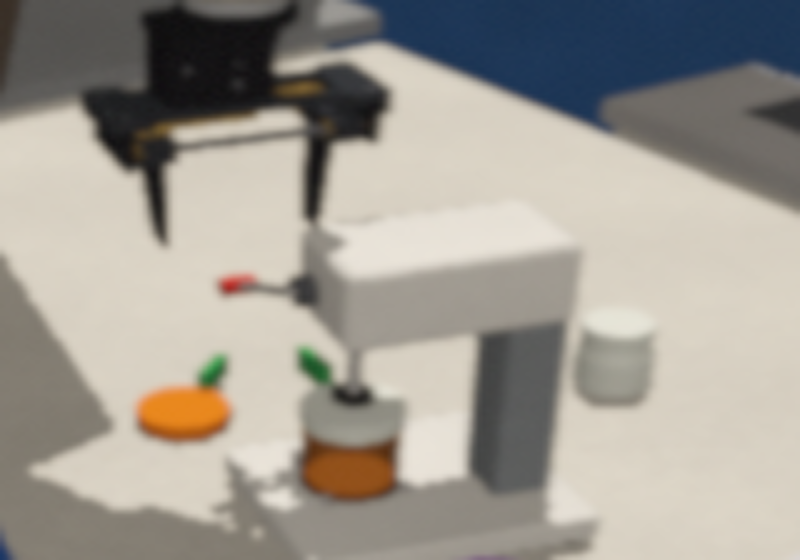

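The picture shows the open fingers straddling the red knob, which is at about (237,285) in the crop. I'll descend and pinch.

Call:
play_rows([
  {"linear": [-1,-1,25],"turn": 0},
  {"linear": [-1,-1,50],"turn": 0},
  {"linear": [-1,-1,68],"turn": 0},
  {"linear": [-1,-1,68],"turn": 0},
  {"linear": [-1,-1,68],"turn": 0},
])

```text
t: 2.4
eef_pos: [496.8, 169.8, 238.0]
tcp_rot: [3.141, 0.001, 2.899]
ft_force: [0.3, -0.1, -0.0]
opening: 1.001
```

Call:
play_rows([
  {"linear": [0,0,0],"turn": 0},
  {"linear": [0,0,0],"turn": 0},
  {"linear": [0,0,0],"turn": 0},
  {"linear": [0,0,0],"turn": 0},
  {"linear": [0,0,0],"turn": 0},
  {"linear": [0,0,0],"turn": 0},
], hand=15)

```text
t: 3.15
eef_pos: [496.7, 169.4, 237.2]
tcp_rot: [3.142, -0.0, 2.899]
ft_force: [0.4, -0.2, 0.1]
opening: 0.425
```

Run:
```python
from h import *
s=env.state();print(s['t'],s['eef_pos'],s['tcp_rot'],s['opening']*95.1,s['ft_force'])
k=s['eef_pos']-[0,0,59]
v=Ro.from_euler('z',-MY).apply(k-MO)-[0,-50,215];print('knob rel pivot in mixer',v, np.hypot(v[0],v[2]),np.arctan2(v[2],-v[0]))
p,d=snap('scene','s2')
b=cv2.resize(p[90:230,280:440],None,fx=5,fy=4,interpolation=cv2.INTER_CUBIC)[:600]
cv2.imwrite('pics/c6.png',b[:,:,::-1])
# arc shifts from lever l0
a0=np.arctan2(v[2],-v[0]); R=Ro.from_euler('xyz',s['tcp_rot']).as_matrix()
P0=M2W(-90*np.cos(a0),-50,215+90*np.sin(a0))
for a in np.linspace(a0,np.deg2rad(-30)+1.53,13):
    print(round(a+np.pi/6,2),(R.T@(M2W(-90*np.cos(a),-50,215+90*np.sin(a))-P0)).round(1))
```

```text
3.15 [496.68679842 169.41961794 237.20510866] [ 3.14151794e+00 -5.31544157e-05  2.89873623e+00] 40.384719644838725 [ 0.38160681 -0.16583781  0.14681515]
knob rel pivot in mixer [-81.67075801  -1.32285905 -36.79489134] 89.57665288910142 -0.4232921924965894
0.1 [0. 0. 0.]
0.22 [  3.8   0.  -10. ]
0.34 [  6.4   0.  -20.4]
0.46 [  7.7   0.  -31. ]
0.58 [  7.8   0.  -41.8]
0.7 [  6.6   0.  -52.4]
0.82 [  4.1   0.  -62.8]
0.93 [  0.5   0.  -72.9]
1.05 [ -4.4  -0.  -82.5]
1.17 [-10.3  -0.  -91.4]
1.29 [-17.3  -0.  -99.5]
1.41 [-2.520e+01 -1.000e-01 -1.068e+02]
1.53 [-3.39e+01 -1.00e-01 -1.13e+02]
```

View pics/c6.png

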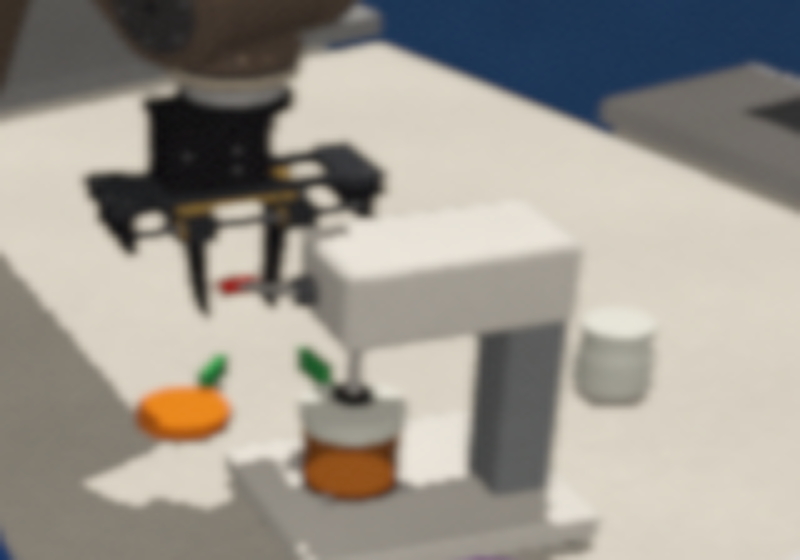

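The fingers are still closing, with the opening at 40 mm. I'll wait a few more rows.

Call:
play_rows([
  {"linear": [0,0,0],"turn": 0},
  {"linear": [0,0,0],"turn": 0},
  {"linear": [0,0,0],"turn": 0},
  {"linear": [0,0,0],"turn": 0},
], hand=10)

```text
t: 3.7
eef_pos: [497.0, 171.0, 237.3]
tcp_rot: [3.138, 0.001, 2.898]
ft_force: [2.0, 14.5, -2.7]
opening: 0.251
```

Call:
play_rows([
  {"linear": [3.8,1.5,-10],"turn": 0},
  {"linear": [6.4,1.5,-20],"turn": 0},
  {"linear": [7.7,1.5,-31],"turn": 0},
  {"linear": [7.8,1.5,-42],"turn": 0},
  {"linear": [6.6,1.5,-52],"turn": 0},
  {"linear": [4,1.5,-63],"turn": 0},
  {"linear": [0.5,1.5,-73],"turn": 0},
  {"linear": [-4.4,1.5,-82.5],"turn": 0},
  {"linear": [-10.3,1.5,-91.5],"turn": 0},
  {"linear": [-17.3,1.5,-99.5],"turn": 0},
  {"linear": [-25.2,1.5,-107],"turn": 0},
  {"linear": [-33,1.5,-112.5],"turn": 0},
  {"linear": [-33,1.5,-112.5],"turn": 0},
  {"linear": [-33,1.5,-112.5],"turn": 0},
])

```text
t: 5.45
eef_pos: [528.6, 163.4, 350.1]
tcp_rot: [3.14, -0.001, 2.899]
ft_force: [-0.7, 4.4, 1.9]
opening: 0.249
```

Run:
```python
from h import *
s=env.state();print(s['t'],s['eef_pos'],s['tcp_rot'],s['opening']*95.1,s['ft_force'])
k=s['eef_pos']-[0,0,59]
v=Ro.from_euler('z',-MY).apply(k-MO)-[0,-50,215];print(v, np.hypot(v[0],v[2]),np.arctan2(v[2],-v[0])+np.pi/6)
p,d=snap('scene','s3')
b=cv2.resize(p[80:220,280:440],None,fx=5,fy=4,interpolation=cv2.INTER_CUBIC)[:600]
cv2.imwrite('pics/c7.png',b[:,:,::-1])
```

```text
5.45 [528.62624259 163.40093045 350.10097518] [ 3.14042755e+00 -9.40821071e-04  2.89865538e+00] 23.70545079708871 [-0.74802673  4.44105538  1.92179247]
[-49.2273423    0.62071246  76.10097518] 90.63492513393803 1.5202242660591851
```

View pics/c7.png

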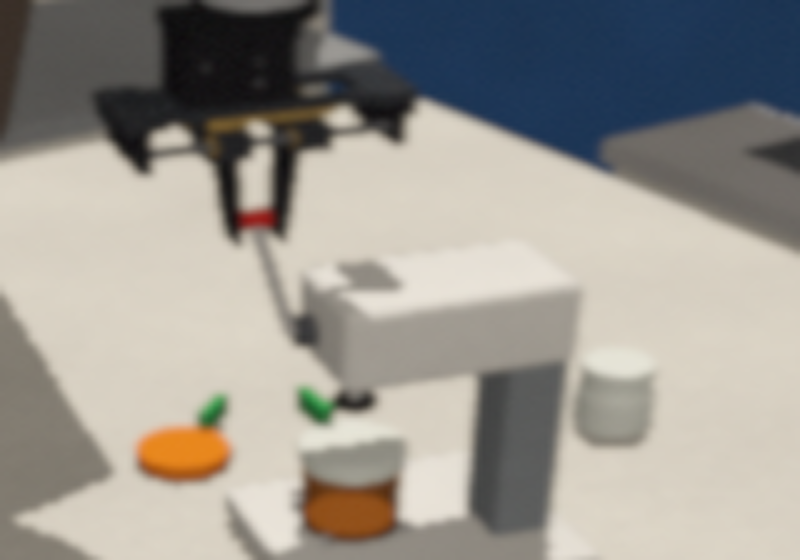

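The lever is up at about 1.5 rad, with the knob at crop (257,218). The foot is off the cover and the cover is still on the jar. I'll release and rise.

Call:
play_rows([
  {"linear": [0,0,0],"turn": 0},
  {"linear": [0,0,0],"turn": 0},
  {"linear": [0,0,0],"turn": 0},
  {"linear": [0,0,-30],"turn": 0},
  {"linear": [0,0,-80],"turn": 0},
  {"linear": [0,0,-130],"turn": 0},
  {"linear": [0,0,-130],"turn": 0},
], hand=60)

```text
t: 6.38
eef_pos: [529.2, 162.9, 483.3]
tcp_rot: [3.139, 0.006, 2.899]
ft_force: [0.3, 0.2, -0.8]
opening: 0.628
```

Run:
```python
from h import *
s=env.state();print(s['eef_pos'],s['joints'].round(3),s['opening']*95.1)
p,d=snap('top','t4');q,e=snap('scene','s4')
a=cv2.resize(p[150:250,205:315],None,fx=6,fy=6,interpolation=cv2.INTER_CUBIC)
cv2.imwrite('pics/c8.png',a[:,:,::-1])
b=cv2.resize(q[80:220,280:440],None,fx=5,fy=4,interpolation=cv2.INTER_CUBIC)
cv2.imwrite('pics/c9.png',b[:,:,::-1])
# shift toward azimuth -10, up
print(shift([600,-100,500],s))
# knob: red in scene
h=q.astype(int); m=(h[...,0]>150)&(h[...,1]<90)&(h[...,2]<90); v,u=np.nonzero(m[100:175,310:350]);u+=310;v+=100
print(np.median([deep('scene',a,b,e[b,a]) for a,b in zip(u,v)],0))
```

```text
[529.24131785 162.91564227 483.33281713] [ 0.179  0.249  1.431 -0.     1.455 -1.149] 59.71309094935388
[-132.  -238.1  -16.5]
[526.79873101 162.33942114 288.99236265]
```

View pics/c9.png

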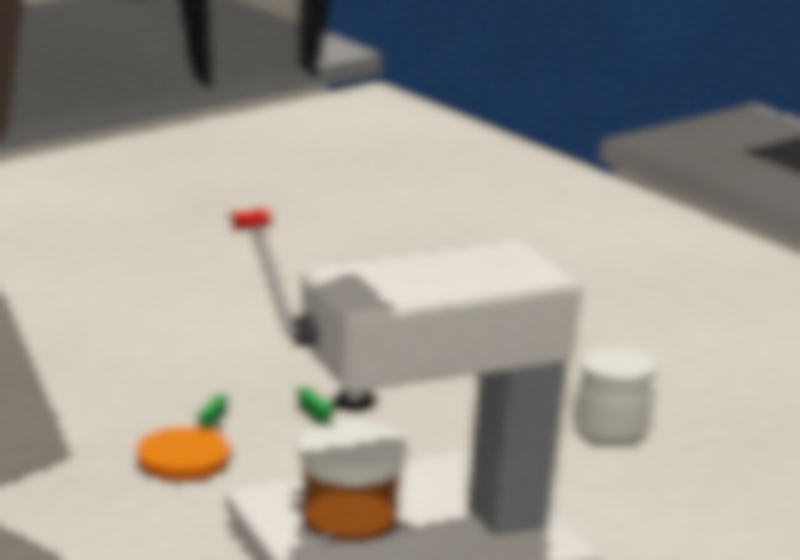

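```bash
cat > tab.py <<'E'
from h import *
import sys
def tab(tag,n='top',w=(255,285,200,225),z=120):
    p,d=load(tag); h=p.astype(float); g=np.clip(h[...,1]-np.maximum(h[...,0],h[...,2])-10,0,None)
    g2=np.zeros_like(g); g2[w[2]:w[3],w[0]:w[1]]=g[w[2]:w[3],w[0]:w[1]]
    pts=[]
    for v in range(w[2],w[3]):
        r=g2[v]
        if r.sum()>60: pts.append(onplane(n,(r*np.arange(640)).sum()/r.sum(),v,z)[:2])
    return np.array(pts)
if __name__=='__main__':
    for t in('top0','t4'):
        P=tab(t); print(P.round(1).tolist())
        q=P[1:-1]; l=cv2.fitLine(q.astype(np.float32),2,0,.01,.01).ravel(); print(l, np.rad2deg(np.arctan2(l[1],l[0])))
    p,d=load('t4'); P,px=cloud('top',d,250,300,185,225)
    m=(P[:,2]>98)&(P[:,2]<112); print('cover top pts',m.sum(),P[m].min(0),P[m].max(0))
    p,d=load('s4'); P,px=cloud('scene',d,330,370,170,215)
    m=(P[:,2]>101)&(P[:,2]<107)&(p[px[:,1],px[:,0]].min(1)>90); Q=P[m]
    print('scene cover top',m.sum(),Q.min(0),Q.max(0)); c,r=cv2.minEnclosingCircle(Q[:,:2].astype(np.float32));print(c,r)
E
python3 tab.py
```

```text
[[551.3, 204.8], [547.9, 204.2], [544.6, 204.5], [541.3, 205.2], [538.0, 206.0], [534.6, 206.7], [531.3, 207.2], [528.0, 207.3], [524.7, 207.5], [521.4, 208.2], [518.1, 208.5], [514.8, 208.0]]
[ 9.8913491e-01 -1.4701061e-01  5.3300568e+02  2.0651965e+02] -8.453727
[[547.9, 206.2], [544.6, 206.5], [541.3, 206.7], [538.0, 206.8], [534.6, 206.8], [531.3, 206.9], [528.0, 207.7]]
[ 9.9965274e-01 -2.6351899e-02  5.3796826e+02  2.0672980e+02] -1.5100274
cover top pts 3 [532.73027843 201.02306108  98.41346265] [549.19485442 202.8516819  111.40586326]
scene cover top 204 [519.23988406 163.00218107 101.01801694] [624.38338624 231.90652084 106.98938292]
(571.8116455078125, 203.32913208007812) 52.595481872558594
```

View pics/c8.png

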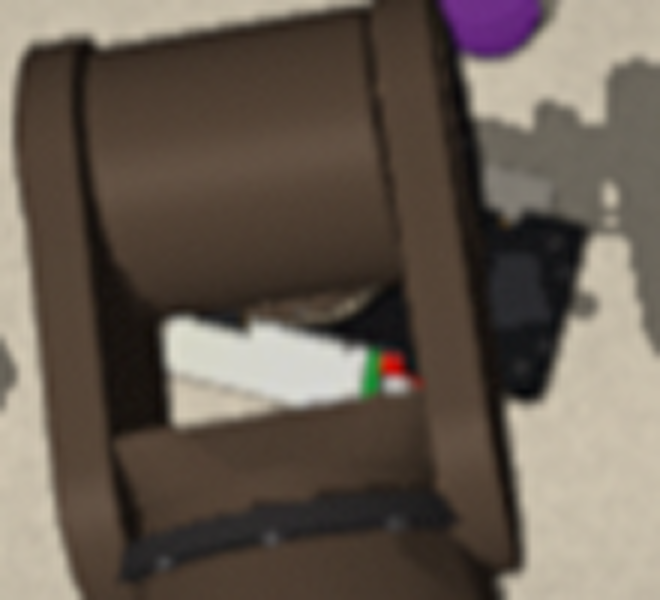

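Next I'll get the tool to azimuth -8° with the jaws perpendicular to the tab. The interface has no direct tilt command, so there I'll test what the arm does when it is asked to go past its reach.

Run:
```python
from h import *
print(shift([700,-98,500]))
```

```text
[-228.8 -212.   -20.6]
```

Call:
play_rows([
  {"linear": [-45,-42,-20],"turn": -0.03},
  {"linear": [-90,-84,-20],"turn": -0.06},
  {"linear": [-135,-126,-20],"turn": -0.1},
  {"linear": [-180,-168,-20],"turn": -0.105},
  {"linear": [-220,-205,-20],"turn": -0.105},
  {"linear": [-229,-212,-20],"turn": -0.105},
  {"linear": [-229,-212,-20],"turn": -0.105},
  {"linear": [-229,-212,-20],"turn": -0.105},
])

```text
t: 7.48
eef_pos: [699.9, -96.6, 499.8]
tcp_rot: [3.141, -0.0, 3.005]
ft_force: [0.5, 0.5, 0.9]
opening: 0.626
```

Run:
```python
from h import *
s=env.state();print(s['eef_pos'],s['joints'].round(3),s['tcp_rot'])
print(shift([990,-139,500],s))
```

```text
[699.91844628 -96.59888606 499.76902868] [-0.231  0.518  0.979  0.     1.645 -1.665] [ 3.14129785e+00 -2.52173146e-04  3.00498400e+00]
[-293.2   -2.5   -0.3]
```

Call:
play_rows([
  {"linear": [-50,12,0],"turn": 0},
  {"linear": [-100,24,0],"turn": 0},
  {"linear": [-150,37,0],"turn": 0},
  {"linear": [-200,50,0],"turn": 0},
  {"linear": [-240,60,0],"turn": 0},
  {"linear": [-283,70,0],"turn": 0},
  {"linear": [-283,70,0],"turn": 0},
])

```text
t: 8.35
eef_pos: [894.8, -61.5, 457.9]
tcp_rot: [3.139, 0.038, 3.004]
ft_force: [-0.4, -0.0, -0.6]
opening: 0.628
```

Run:
```python
from h import *
s=env.state();print(s['eef_pos'],s['joints'].round(3),s['tcp_rot'])
```

```text
[894.79607839 -61.53141002 457.94236207] [-0.143  1.031  0.053  0.003  2.019 -1.575] [3.13891765 0.03839809 3.00428053]
```

The out-of-reach push tilts the tool slightly, with the fingers pointing outward, which is the wanted direction. I'll push further.

Call:
play_rows([
  {"linear": [-60,0,0],"turn": 0},
  {"linear": [-120,0,0],"turn": 0},
  {"linear": [-200,0,0],"turn": 0},
  {"linear": [-300,0,0],"turn": 0},
])

```text
t: 8.85
eef_pos: [927.3, -75.1, 404.3]
tcp_rot: [3.137, 0.077, 3.003]
ft_force: [0.5, 0.0, -0.3]
opening: 0.629
```

Run:
```python
from h import *
s=env.state();print(s['eef_pos'],s['joints'].round(3),s['tcp_rot'])
```

```text
[927.28477148 -75.05319071 404.33726199] [-0.153  1.093  0.049  0.006  1.922 -1.583] [3.13670937 0.07741974 3.00340921]
```

Call:
play_rows([
  {"linear": [60,0,-20],"turn": 0},
  {"linear": [120,0,-40],"turn": 0},
  {"linear": [180,0,-60],"turn": 0},
  {"linear": [180,0,-60],"turn": 0},
])

```text
t: 9.35
eef_pos: [749.0, -50.4, 448.9]
tcp_rot: [3.137, 0.077, 3.003]
ft_force: [1.0, -0.3, 2.0]
opening: 0.631
```

Run:
```python
from h import *
s=env.state();print(s['eef_pos'],s['joints'].round(3),s['tcp_rot'])
```

```text
[749.02708495 -50.44500721 448.92029953] [-0.157  0.581  0.994  0.006  1.49  -1.59 ] [3.13668096 0.07711315 3.00348827]
```

The tilt persists, because the next call starts from the reached pose, so it can be ratcheted up. I'll go back to the reach limit and test how much one short push gains.

Call:
play_rows([
  {"linear": [-60,0,-20],"turn": 0},
  {"linear": [-110,0,-40],"turn": 0},
  {"linear": [-130,0,-50],"turn": 0},
])

```text
t: 9.72
eef_pos: [863.8, -66.8, 503.5]
tcp_rot: [3.137, 0.079, 3.003]
ft_force: [1.2, 1.0, 1.4]
opening: 0.633
```

Call:
play_rows([
  {"linear": [-200,0,-120],"turn": 0},
])

```text
t: 9.85
eef_pos: [875.9, -70.8, 514.3]
tcp_rot: [3.135, 0.101, 3.003]
ft_force: [51.5, -5.3, 72.6]
opening: 0.632
```

Call:
play_rows([
  {"linear": [-200,0,-120],"turn": 0},
  {"linear": [-200,0,-120],"turn": 0},
])

```text
t: 10.1
eef_pos: [874.4, -75.8, 532.1]
tcp_rot: [3.133, 0.149, 3.003]
ft_force: [0.3, -0.6, 1.6]
opening: 0.631
```

Run:
```python
from h import *
s=env.state();print(s['eef_pos'],s['joints'].round(3),s['tcp_rot'])
```

```text
[874.40456993 -75.76254395 532.10800253] [-0.164  0.951  0.047  0.014  1.995 -1.591] [3.13305674 0.14859837 3.00303733]
```

Call:
play_rows([
  {"linear": [-150,10,-70],"turn": 0},
  {"linear": [-150,10,-70],"turn": 0},
])

```text
t: 10.35
eef_pos: [878.4, -74.4, 538.9]
tcp_rot: [3.131, 0.187, 3.003]
ft_force: [-0.2, -0.5, -0.5]
opening: 0.629
```

Call:
play_rows([
  {"linear": [-150,10,-70],"turn": 0},
  {"linear": [-150,10,-70],"turn": 0},
])

```text
t: 10.6
eef_pos: [881.6, -73.6, 546.7]
tcp_rot: [3.128, 0.224, 3.002]
ft_force: [-0.7, -0.7, -0.9]
opening: 0.635
```

Run:
```python
from h import *
s=env.state();print(s['eef_pos'],s['joints'].round(3),s['tcp_rot'],s['ft_force'])
```

```text
[881.57541253 -73.57740445 546.73156627] [-0.162  0.937  0.047  0.019  1.934 -1.586] [3.12848427 0.22426932 3.00241418] [-0.69775848 -0.73113521 -0.86571306]
```

Call:
play_rows([
  {"linear": [-300,20,-130],"turn": 0},
  {"linear": [-300,20,-130],"turn": 0},
  {"linear": [-300,20,-130],"turn": 0},
  {"linear": [-300,20,-130],"turn": 0},
  {"linear": [-300,20,-130],"turn": 0},
  {"linear": [-300,20,-130],"turn": 0},
])

```text
t: 11.35
eef_pos: [880.3, -71.5, 561.4]
tcp_rot: [3.126, 0.262, 3.002]
ft_force: [-0.1, 0.3, -0.7]
opening: 0.63
```

Run:
```python
from h import *
s=env.state();print(s['eef_pos'],s['joints'].round(3),s['tcp_rot'],s['ft_force'])
```

```text
[880.27957532 -71.48496839 561.44419616] [-0.16   0.921  0.048  0.022  1.911 -1.583] [3.1260738  0.26151585 3.00163502] [-0.13610619  0.28688085 -0.70069975]
```

Call:
play_rows([
  {"linear": [-150,8,-50],"turn": 0},
  {"linear": [-150,8,-50],"turn": 0},
])

```text
t: 11.6
eef_pos: [886.2, -72.3, 566.5]
tcp_rot: [3.124, 0.303, 3.001]
ft_force: [-0.1, -0.1, 0.1]
opening: 0.63
```

Call:
play_rows([
  {"linear": [-150,8,-50],"turn": 0},
  {"linear": [-150,8,-50],"turn": 0},
])

```text
t: 11.85
eef_pos: [890.1, -72.9, 574.3]
tcp_rot: [3.121, 0.344, 3.0]
ft_force: [0.6, 0.1, -0.2]
opening: 0.632
```

Call:
play_rows([
  {"linear": [-150,8,-40],"turn": 0},
  {"linear": [-150,8,-40],"turn": 0},
])

```text
t: 12.1
eef_pos: [895.7, -73.6, 579.5]
tcp_rot: [3.118, 0.384, 2.999]
ft_force: [-0.1, 0.1, -0.4]
opening: 0.629
```

Call:
play_rows([
  {"linear": [-150,8,-40],"turn": 0},
  {"linear": [-150,8,-40],"turn": 0},
])

```text
t: 12.35
eef_pos: [899.3, -74.2, 588.2]
tcp_rot: [3.116, 0.425, 2.998]
ft_force: [-0.5, 0.4, -1.2]
opening: 0.629
```

Run:
```python
from h import *
s=env.state();print(s['eef_pos'],s['joints'].round(3),s['tcp_rot'],s['ft_force'])
```

```text
[899.31851623 -74.18270085 588.15934153] [-0.163  0.901  0.048  0.035  1.767 -1.582] [3.11566289 0.425432   2.99806359] [-0.54529142  0.38515611 -1.18326651]
```

Call:
play_rows([
  {"linear": [-150,8,-30],"turn": 0},
  {"linear": [-150,8,-30],"turn": 0},
])

```text
t: 12.6
eef_pos: [904.7, -74.9, 594.1]
tcp_rot: [3.113, 0.466, 2.997]
ft_force: [-0.3, -0.3, -0.2]
opening: 0.629
```

Call:
play_rows([
  {"linear": [-150,8,-30],"turn": 0},
  {"linear": [-150,8,-30],"turn": 0},
])

```text
t: 12.85
eef_pos: [908.0, -75.3, 603.4]
tcp_rot: [3.11, 0.508, 2.995]
ft_force: [0.5, -0.2, 0.2]
opening: 0.634
```

Call:
play_rows([
  {"linear": [-150,8,-30],"turn": 0},
  {"linear": [-150,8,-30],"turn": 0},
])

```text
t: 13.1
eef_pos: [909.3, -75.7, 615.4]
tcp_rot: [3.107, 0.55, 2.994]
ft_force: [-0.3, -0.3, 0.9]
opening: 0.63
```

Call:
play_rows([
  {"linear": [-150,8,-30],"turn": 0},
  {"linear": [-150,8,-30],"turn": 0},
])

```text
t: 13.35
eef_pos: [908.8, -75.8, 629.7]
tcp_rot: [3.104, 0.591, 2.992]
ft_force: [-0.1, 0.5, -0.0]
opening: 0.632
```

Run:
```python
from h import *
s=env.state();print(s['eef_pos'],s['joints'].round(3),s['tcp_rot'],s['ft_force'])
R=Ro.from_euler('xyz',s['tcp_rot']).as_matrix();print(R.round(3))
print('tilt',np.arccos(-R[2,2]),'azim z',np.rad2deg(np.arctan2(R[1,2],R[0,2])),'azim y',np.rad2deg(np.arctan2(R[1,1],R[0,1])))
```

```text
[908.84010856 -75.77970349 629.7447407 ] [-0.166  0.869  0.048  0.047  1.634 -1.581] [3.10363023 0.59110542 2.99207682] [-0.0666657   0.50771102 -0.00685863]
[[-0.821  0.128  0.556]
 [ 0.124  0.991 -0.045]
 [-0.557  0.032 -0.83 ]]
tilt 0.5921780597955769 azim z -4.6677325472152695 azim y 82.64590624552568
```

```bash
cat >> h.py <<'E'
def tcpfor(P,back=0,st=None):
    st=st or env.state(); z=Ro.from_euler('xyz',st['tcp_rot']).as_matrix()[:,2]
    return np.array(P,float)-(59+back)*z
E
python3 - <<'E'
from h import *
s=env.state(); a=tcpfor([529,207,114],120,s);print(a); b=a+[0,0,220]
print('hi',shift(b,s),'pre',shift(a,s),'dist',np.linalg.norm(b-s['eef_pos']))
E
```

```text
[429.41902414 215.13058871 262.52111895]
hi [ 511.7  222.4 -157.8] pre [634.3 215.5  24.8] dist 579.7828637486452
```

Call:
play_rows([
  {"linear": [20,9,-6],"turn": -0.01},
  {"linear": [60,26,-18],"turn": -0.03},
  {"linear": [105,46,-32],"turn": -0.055},
  {"linear": [150,65,-46],"turn": -0.055},
  {"linear": [195,85,-60],"turn": -0.055},
  {"linear": [240,104,-74],"turn": -0.055},
  {"linear": [285,124,-88],"turn": -0.055},
  {"linear": [330,143,-102],"turn": -0.055},
  {"linear": [375,163,-116],"turn": -0.055},
  {"linear": [420,182,-130],"turn": -0.055},
  {"linear": [465,202,-143],"turn": -0.055},
  {"linear": [500,217,-154],"turn": -0.055},
  {"linear": [512,222,-158],"turn": -0.055},
  {"linear": [512,222,-158],"turn": -0.055},
], hand=50)

```text
t: 15.1
eef_pos: [428.2, 215.1, 482.9]
tcp_rot: [3.14, 0.591, 3.059]
ft_force: [0.0, 0.7, 0.4]
opening: 0.526
```

Run:
```python
from h import *
s=env.state();print(s['eef_pos'],s['joints'].round(3),s['tcp_rot'],s['ft_force'])
R=Ro.from_euler('xyz',s['tcp_rot']).as_matrix();print(R.round(3))
print('pre',shift(tcpfor([529,207,114],120,s),s),shift(tcpfor([529,207,114],60,s),s))
```

```text
[428.22102723 215.14384108 482.8974709 ] [ 0.44  -0.007  1.817 -0.38   0.841 -0.865] [3.13993619 0.59085113 3.05944316] [0.03736853 0.66273261 0.4022404 ]
[[-0.828  0.081  0.555]
 [ 0.068  0.997 -0.044]
 [-0.557  0.001 -0.83 ]]
pre [121.5  -0.4 183.7] [121.5  -0.4 243.7]
```

Call:
play_rows([
  {"linear": [15,0,22],"turn": 0},
  {"linear": [40,0,60],"turn": 0},
  {"linear": [67,0,101],"turn": 0},
  {"linear": [94,0,142],"turn": 0},
  {"linear": [115,0,174],"turn": 0},
  {"linear": [121,0,184],"turn": 0},
  {"linear": [121,0,204],"turn": 0},
  {"linear": [121,0,225],"turn": 0},
  {"linear": [121,0,233],"turn": 0},
  {"linear": [121,0,233],"turn": 0},
])

```text
t: 16.35
eef_pos: [462.0, 213.9, 230.4]
tcp_rot: [3.141, 0.576, 3.058]
ft_force: [-0.5, 0.2, -0.7]
opening: 0.527
```

Run:
```python
from h import *
s=env.state();print(s['eef_pos'],s['joints'].round(3),s['tcp_rot'],s['ft_force'],s['opening']*95.1)
print('grasp',shift(tcpfor([529,207,114],0,s),s))
q,e=snap('scene','s5')
b=cv2.resize(q[80:220,280:440],None,fx=5,fy=4,interpolation=cv2.INTER_CUBIC)
cv2.imwrite('pics/c10.png',b[:,:,::-1])
p,d=snap('top','t5')
a=cv2.resize(p[160:260,215:325],None,fx=6,fy=6,interpolation=cv2.INTER_CUBIC)
cv2.imwrite('pics/c11.png',a[:,:,::-1])
```

```text
[461.96189018 213.92106057 230.37105237] [ 0.401  0.352  2.144 -1.132  0.284 -0.038] [3.1413404  0.57635822 3.05751471] [-0.48992638  0.20863107 -0.69770959] 50.15304080765068
grasp [ 6.9 -1.3 75.3]
```

View pics/c10.png

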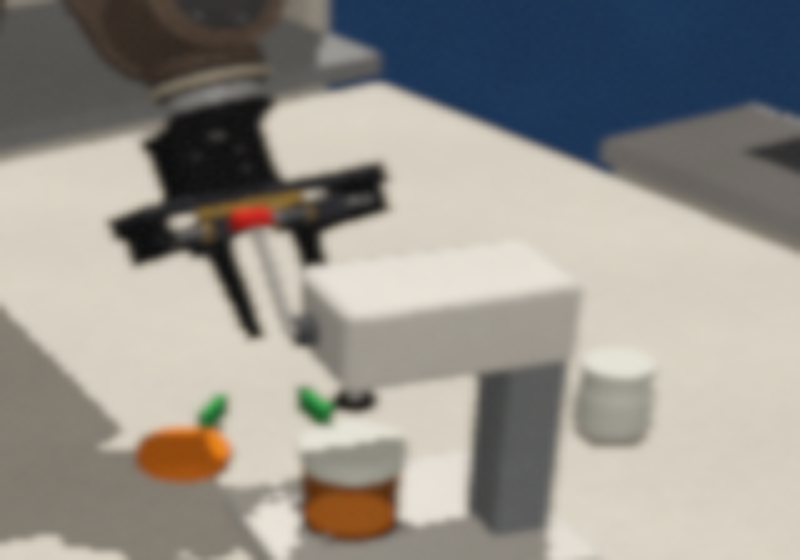

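View pics/c11.png

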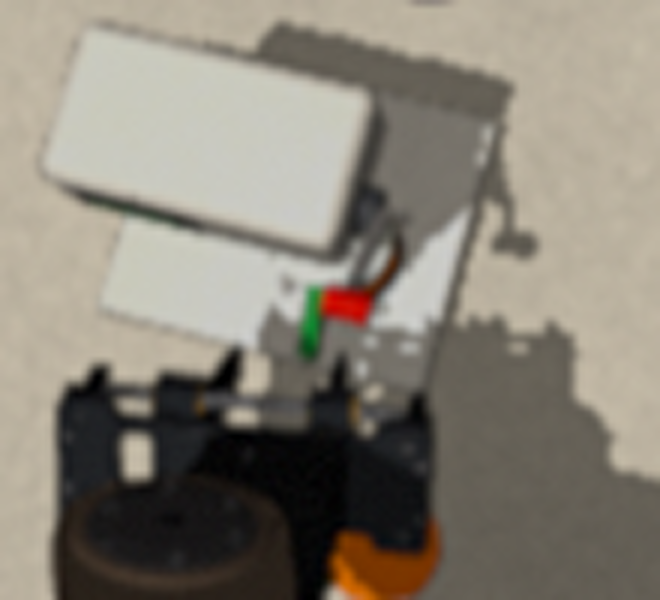

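j4 has reached its -1.13 limit, because the 34° tilt at this azimuth leaves the wrist almost in line with the forearm. A smaller tilt of about 20° also clears the head and lever by my geometry. I'll bleed the tilt off here by pushing down and back against the limit, clear of the tab.

Call:
play_rows([
  {"linear": [22,0,15],"turn": 0},
  {"linear": [44,0,31],"turn": 0},
])

```text
t: 16.7
eef_pos: [452.2, 222.1, 207.3]
tcp_rot: [-3.138, 0.532, 3.058]
ft_force: [-0.3, -0.5, -0.9]
opening: 0.526
```

Run:
```python
from h import *
s=env.state();print(s['eef_pos'],s['joints'].round(3),s['tcp_rot'],s['ft_force'],s['opening']*95.1)
R=Ro.from_euler('xyz',s['tcp_rot']).as_matrix();print(R.round(3))
print('grasp',shift(tcpfor([529,207,114],0,s),s))
```

```text
[452.18031411 222.06858121 207.33332213] [ 0.422  0.39   2.157 -1.133  0.278 -0.008] [-3.13766537  0.53196176  3.0581413 ] [-0.30344397 -0.47997586 -0.8725539 ] 50.058471198322344
[[-0.859  0.085  0.505]
 [ 0.072  0.996 -0.046]
 [-0.507 -0.003 -0.862]]
grasp [-19.7  -8.1  60.9]
```

Call:
play_rows([
  {"linear": [28,-4,-8],"turn": 0},
  {"linear": [56,-8,-15],"turn": 0},
])

```text
t: 16.95
eef_pos: [401.3, 222.8, 209.0]
tcp_rot: [-3.133, 0.506, 3.058]
ft_force: [0.4, 0.7, -0.6]
opening: 0.523
```

Call:
play_rows([
  {"linear": [28,-4,0],"turn": 0},
  {"linear": [56,-8,0],"turn": 0},
])

```text
t: 17.2
eef_pos: [358.1, 225.0, 204.7]
tcp_rot: [-3.127, 0.477, 3.058]
ft_force: [0.6, -0.2, 0.5]
opening: 0.523
```

Run:
```python
from h import *
s=env.state();print(s['eef_pos'],s['joints'].round(3),s['tcp_rot'],s['ft_force'],s['opening']*95.1)
R=Ro.from_euler('xyz',s['tcp_rot']).as_matrix();print(R.round(3))
print('grasp',shift(tcpfor([529,207,114],0,s),s))
```

```text
[358.08858749 225.02269626 204.69188143] [ 0.532  0.316  2.299 -1.134  0.31   0.107] [-3.12735574  0.4766401   3.05773782] [ 0.59445241 -0.15180015  0.52517727] 49.72889353563596
[[-0.885  0.09   0.456]
 [ 0.074  0.996 -0.053]
 [-0.459 -0.013 -0.888]]
grasp [-111.1   -1.4  100.4]
```

Call:
play_rows([
  {"linear": [20,-4,15],"turn": 0},
  {"linear": [44,-8,20],"turn": 0},
])

```text
t: 17.45
eef_pos: [335.6, 227.4, 192.9]
tcp_rot: [-3.119, 0.443, 3.056]
ft_force: [0.4, 0.5, -0.8]
opening: 0.527
```

Call:
play_rows([
  {"linear": [20,-4,5],"turn": 0},
  {"linear": [50,-8,5],"turn": 0},
])

```text
t: 17.7
eef_pos: [296.1, 230.0, 188.1]
tcp_rot: [-3.111, 0.419, 3.055]
ft_force: [-0.3, 0.7, 0.1]
opening: 0.525
```

Run:
```python
from h import *
s=env.state();print(s['eef_pos'],s['joints'].round(3),s['tcp_rot'],s['ft_force'],s['opening']*95.1)
R=Ro.from_euler('xyz',s['tcp_rot']).as_matrix();print(R.round(3))
for b in(0,40,80):print(tcpfor([529,207,114],b,s),shift(tcpfor([529,207,114],b,s),s))
```

```text
[296.10340031 229.97229239 188.09052132] [ 0.636  0.314  2.382 -1.134  0.328  0.225] [-3.11071304  0.41934618  3.05537356] [-0.25207341  0.67050824  0.14498565] 49.88570577928666
[[-0.91   0.099  0.403]
 [ 0.079  0.995 -0.066]
 [-0.407 -0.028 -0.913]]
[505.2348673  210.88249967 167.86227496] [-183.6    2.2  104. ]
[489.12291293 213.51470283 204.37907155] [-183.6    2.2   64. ]
[473.01095856 216.146906   240.89586813] [-183.6    2.2   24. ]
```

Call:
play_rows([
  {"linear": [-20,0,0],"turn": 0.02},
  {"linear": [-60,0,4],"turn": 0.04},
  {"linear": [-105,1,10],"turn": 0.07},
  {"linear": [-150,2,18],"turn": 0.07},
  {"linear": [-178,2,23],"turn": 0.07},
  {"linear": [-183,2,24],"turn": 0.07},
  {"linear": [-183,2,24],"turn": 0.07},
])

```text
t: 18.58
eef_pos: [472.1, 216.1, 240.5]
tcp_rot: [-3.142, 0.42, 2.98]
ft_force: [0.4, -0.7, 0.4]
opening: 0.526
```

Run:
```python
from h import *
s=env.state();print(s['eef_pos'],s['joints'].round(3),s['tcp_rot'],s['ft_force'],s['opening']*95.1)
R=Ro.from_euler('xyz',s['tcp_rot']).as_matrix();print(R.round(3))
for b in(0,40):print(tcpfor([529,207,114],b,s),shift(tcpfor([529,207,114],b,s),s))
```

```text
[472.07953592 216.08864899 240.51515934] [ 0.381  0.351  2.039 -0.52   0.438 -0.589] [-3.14156575  0.4199624   2.97961153] [ 0.44828205 -0.71767582  0.36559825] 50.0167392216208
[[-0.901  0.161  0.402]
 [ 0.147  0.987 -0.066]
 [-0.408 -0.    -0.913]]
[505.25931282 210.88114148 167.87315206] [-1.   0.2 80. ]
[489.16393168 213.51242384 204.39732295] [-1.   0.2 40. ]
```

Call:
play_rows([
  {"linear": [-1,0,15],"turn": 0},
  {"linear": [-1,0,35],"turn": 0},
  {"linear": [-1,0,50],"turn": 0},
  {"linear": [-1,0,50],"turn": 0},
])

```text
t: 19.08
eef_pos: [493.5, 212.7, 194.2]
tcp_rot: [-3.141, 0.418, 2.98]
ft_force: [-0.8, 0.5, -0.5]
opening: 0.523
```

Run:
```python
from h import *
s=env.state();print(s['eef_pos'],s['joints'].round(3),s['tcp_rot'],s['ft_force'],s['opening']*95.1)
print('grasp',shift(tcpfor([529,207,114],0,s),s))
q,e=snap('scene','s6')
b=cv2.resize(q[80:220,280:440],None,fx=5,fy=4,interpolation=cv2.INTER_CUBIC)
cv2.imwrite('pics/c12.png',b[:,:,::-1])
p,d=snap('top','t6')
a=cv2.resize(p[160:260,215:325],None,fx=6,fy=6,interpolation=cv2.INTER_CUBIC)
cv2.imwrite('pics/c13.png',a[:,:,::-1])
```

```text
[493.51185631 212.70287527 194.16610147] [ 0.357  0.449  2.045 -0.642  0.344 -0.477] [-3.14086032  0.41845821  2.98040583] [-0.84585978  0.53435387 -0.47515228] 49.72514564319401
grasp [-0.3  0.1 28.9]
```

View pics/c12.png

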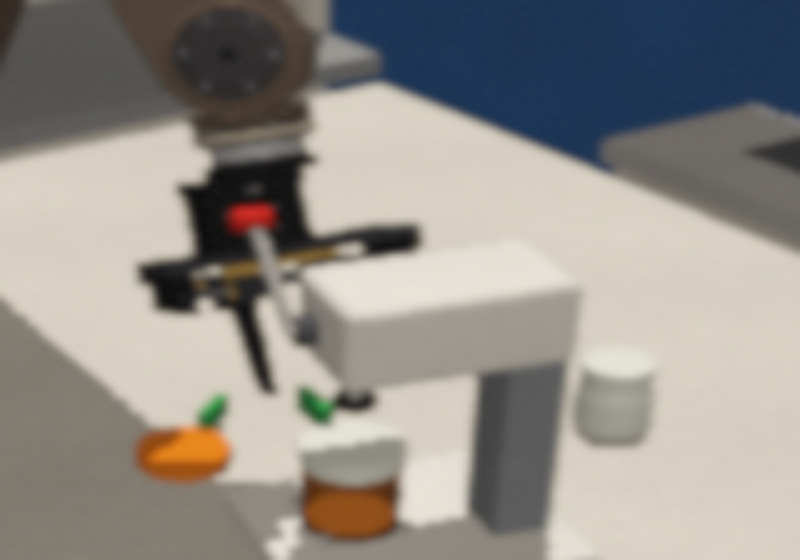

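View pics/c13.png

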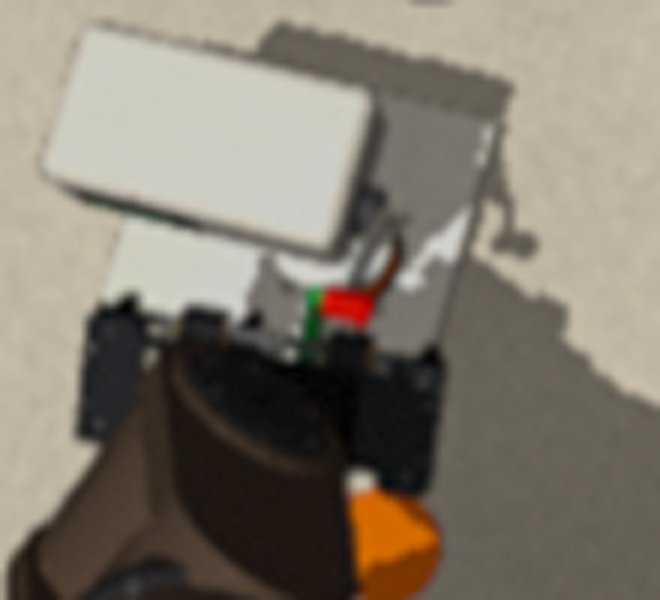

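The views show the green tab at top-crop (312,325), between the two fingers at about (250,325) and (350,345). The knob clears the gripper. I'll advance and close.

Call:
play_rows([
  {"linear": [0,0,12],"turn": 0},
  {"linear": [0,0,24],"turn": 0},
  {"linear": [0,0,29],"turn": 0},
  {"linear": [0,0,29],"turn": 0},
])

```text
t: 19.68
eef_pos: [505.7, 210.9, 169.5]
tcp_rot: [3.141, 0.421, 2.98]
ft_force: [0.2, -1.2, -0.1]
opening: 0.528
```

Call:
play_rows([
  {"linear": [0,0,0],"turn": 0},
  {"linear": [0,0,0],"turn": 0},
  {"linear": [0,0,0],"turn": 0},
  {"linear": [0,0,0],"turn": 0},
  {"linear": [0,0,0],"turn": 0},
], hand=0)

```text
t: 20.3
eef_pos: [505.9, 211.0, 169.5]
tcp_rot: [3.14, 0.421, 2.98]
ft_force: [-1.0, -0.0, -0.4]
opening: 0.102
```

Run:
```python
from h import *
s=env.state();print(s['eef_pos'],s['joints'].round(3),s['tcp_rot'],s['ft_force'],s['opening']*95.1)
print('grasp',shift(tcpfor([529,207,114],0,s),s))
R=Ro.from_euler('xyz',s['tcp_rot']).as_matrix();print('up30',R.T@[0,0,30])
q,e=snap('scene','s7')
b=cv2.resize(q[80:220,280:440],None,fx=5,fy=4,interpolation=cv2.INTER_CUBIC)
cv2.imwrite('pics/c14.png',b[:,:,::-1])
```

```text
[505.87400909 210.98379156 169.46216299] [ 0.345  0.502  2.043 -0.74   0.297 -0.384] [3.14044311 0.42139293 2.9796062 ] [-0.99469935 -0.01170848 -0.44460168] 9.652824077062661
grasp [ 1.3 -0.3  1.2]
up30 [-12.27095772   0.03146952 -27.37558413]
```

View pics/c14.png

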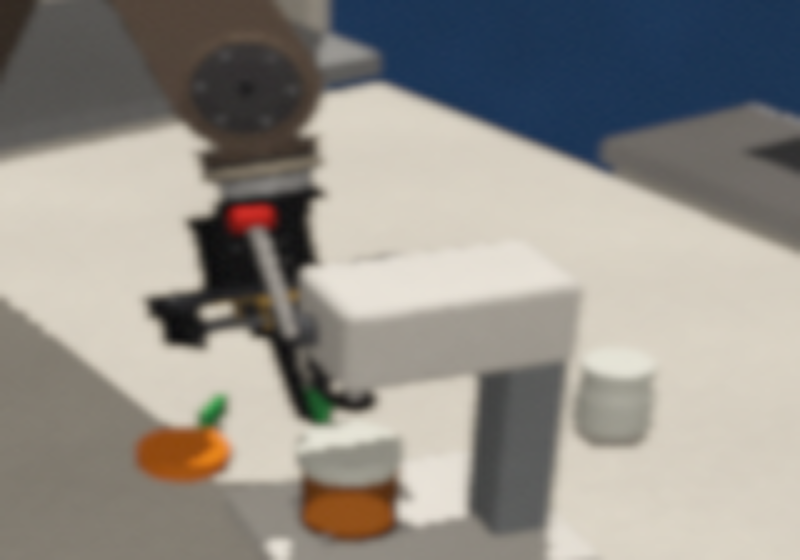

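The pads hold the 10 mm tab, with the opening at 9.7 mm. I'll lift straight up 24 mm, slowly.

Call:
play_rows([
  {"linear": [-1.6,0,-3.7],"turn": 0},
  {"linear": [-3.3,0,-7.3],"turn": 0},
  {"linear": [-4.9,0,-11],"turn": 0},
  {"linear": [-6.5,0,-14.6],"turn": 0},
  {"linear": [-8.2,0,-18.2],"turn": 0},
  {"linear": [-9.8,0,-21.9],"turn": 0},
  {"linear": [-9.8,0,-21.9],"turn": 0},
])

```text
t: 21.22
eef_pos: [505.9, 210.9, 193.7]
tcp_rot: [3.14, 0.422, 2.979]
ft_force: [0.2, 0.6, -1.1]
opening: 0.102
```

Run:
```python
from h import *
s=env.state();print(s['eef_pos'],s['joints'].round(3),s['tcp_rot'],s['ft_force'],s['opening']*95.1)
R=Ro.from_euler('xyz',s['tcp_rot']).as_matrix();
t=s['eef_pos']
for dd in([-100,15,0],[-100,15,100],[-100,-300,100]):print(dd,(R.T@dd).round(1))
q,e=snap('scene','s8')
b=cv2.resize(q[80:220,280:440],None,fx=5,fy=4,interpolation=cv2.INTER_CUBIC)
cv2.imwrite('pics/c15.png',b[:,:,::-1])
```

```text
[505.8650158  210.85120179 193.74733738] [ 0.345  0.46   2.024 -0.624  0.345 -0.506] [3.14049023 0.4216329  2.97924973] [ 0.17187382  0.64931813 -1.09159602] 9.698758939837097
[-100, 15, 0] [ 92.3  -1.3 -41.4]
[-100, 15, 100] [  51.3   -1.2 -132.6]
[-100, -300, 100] [   4.9 -312.1 -112.1]
```

View pics/c15.png

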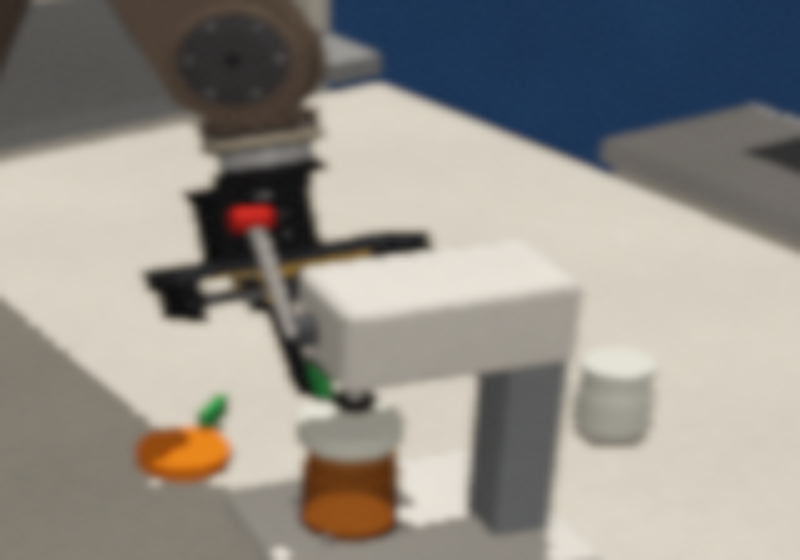

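The cover is clear of the jar neck and level, and the jar is in place. I'll retreat horizontally, then raise.

Call:
play_rows([
  {"linear": [7,0,-3.2],"turn": 0},
  {"linear": [20,0,-9],"turn": 0},
  {"linear": [36,-0.5,-16],"turn": 0},
  {"linear": [54,-1,-24],"turn": 0},
  {"linear": [72,-1,-32],"turn": 0},
  {"linear": [90,-1,-40.3],"turn": 0},
  {"linear": [101,-1,-45.3],"turn": 0},
  {"linear": [96,-1,-57],"turn": 0},
  {"linear": [85,-1,-80],"turn": 0},
  {"linear": [72,-1,-110],"turn": 0},
  {"linear": [60,-1,-137],"turn": 0},
  {"linear": [52,-1,-154],"turn": 0},
  {"linear": [52,-1,-154],"turn": 0},
])

```text
t: 22.9
eef_pos: [396.4, 227.6, 313.5]
tcp_rot: [3.14, 0.423, 2.979]
ft_force: [-0.6, 0.1, -1.3]
opening: 0.106
```

Run:
```python
from h import *
s=env.state();print(s['eef_pos'],s['joints'].round(3),s['tcp_rot'],s['ft_force'],s['opening']*95.1)
R=Ro.from_euler('xyz',s['tcp_rot']).as_matrix();print(R.round(3))
# cover centre vs TCP: at grasp TCP(505.9,211,169.5) cover centre est (588.4,199.3,88)
off=np.array([588.4,199.3,88])-[505.9,211,169.5]; print('cover now',s['eef_pos']+off)
T=np.array([562,-393,6])
for dz in(150,40,10,0): g=T+[0,0,dz]-off; print(dz,g.round(1),shift(g,s))
q,e=snap('scene','s9');p,d=snap('top','t9')
cv2.imwrite('pics/c16.png',cv2.resize(q[60:260,220:440],None,fx=3.5,fy=3)[:,:,::-1])
```

```text
[396.42030802 227.58565087 313.45769597] [ 0.481  0.161  2.068 -0.44   0.612 -0.604] [3.13952587 0.42302627 2.97896254] [-0.58124065  0.08559711 -1.32385762] 10.083663377649325
[[-0.9    0.161  0.405]
 [ 0.148  0.987 -0.064]
 [-0.411  0.002 -0.912]]
cover now [478.92030802 215.88565087 231.95769597]
150 [ 479.5 -381.3  237.5] [-133.5 -587.7  142.2]
40 [ 479.5 -381.3  127.5] [ -88.3 -587.9  242.5]
10 [ 479.5 -381.3   97.5] [ -76.  -588.   269.8]
0 [ 479.5 -381.3   87.5] [ -71.9 -588.   279. ]
```

View pics/c16.png

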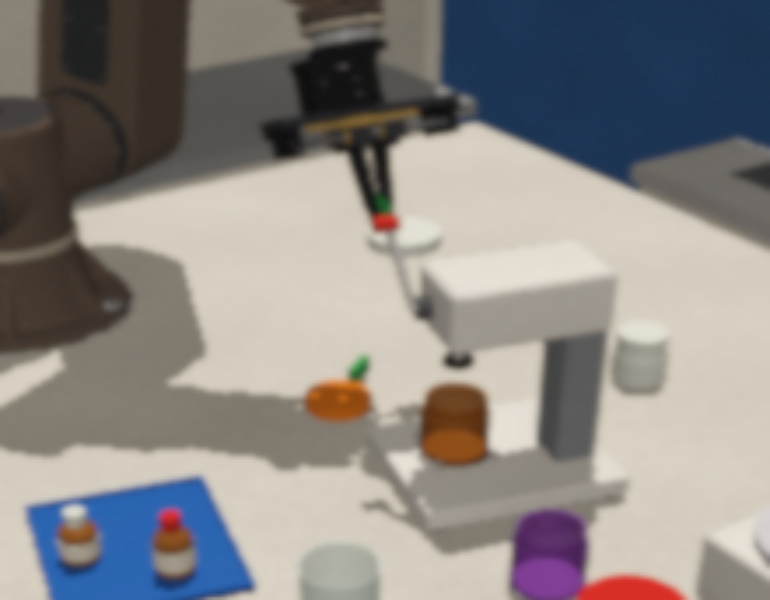

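View pics/t9.png

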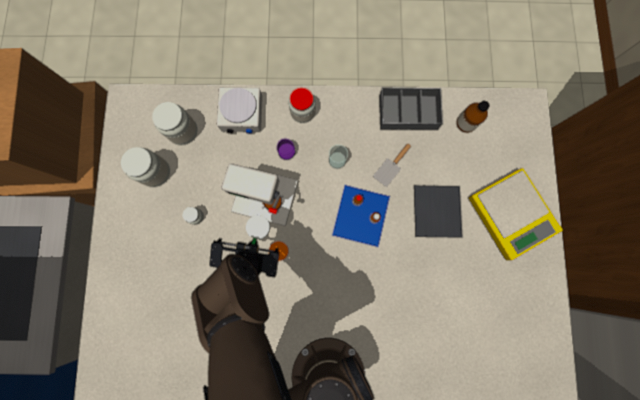

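The cover hangs level and clear, the lever is up, and the jar stands in its place. I'll carry the cover over to hover above the steel tray, moving along -y first to clear the knob.

Call:
play_rows([
  {"linear": [-2,-15,1],"turn": 0},
  {"linear": [-6,-40,3],"turn": 0},
  {"linear": [-11,-75,5],"turn": 0},
  {"linear": [-17,-115,8],"turn": 0},
  {"linear": [-24,-155,12],"turn": 0},
  {"linear": [-34,-195,20],"turn": 0},
  {"linear": [-44,-235,32],"turn": 0},
  {"linear": [-54,-275,44],"turn": 0},
  {"linear": [-64,-315,57],"turn": 0},
  {"linear": [-74,-355,70],"turn": 0},
  {"linear": [-84,-395,83],"turn": 0},
  {"linear": [-94,-435,96],"turn": 0},
  {"linear": [-104,-475,109],"turn": 0},
  {"linear": [-114,-515,120],"turn": 0},
  {"linear": [-124,-550,130],"turn": 0},
  {"linear": [-131,-576,138],"turn": 0},
  {"linear": [-133,-587,142],"turn": 0},
  {"linear": [-133,-587,142],"turn": 0},
  {"linear": [-133,-587,142],"turn": 0},
])

```text
t: 25.38
eef_pos: [479.0, -379.6, 236.8]
tcp_rot: [3.14, 0.42, 2.98]
ft_force: [-0.2, 0.0, -1.1]
opening: 0.1
```

Run:
```python
from h import *
s=env.state();print(s['eef_pos'],s['joints'].round(3),s['tcp_rot'],s['ft_force'],s['opening']*95.1)
off=np.array([588.4,199.3,88])-[505.9,211,169.5]
T=np.array([562,-393,6])
for dz in(40,10,0): g=T+[0,0,dz]-off; print(dz,g.round(1),shift(g,s))
q,e=snap('scene','s10');p,d=snap('top','t10')
cv2.imwrite('pics/c17.png',cv2.resize(p[150:290,360:520],None,fx=5,fy=4)[:,:,::-1])
h=p.astype(int); m=(h.min(2)>150)&(h.max(2)-h.min(2)<35)
P,px=cloud('top',d,390,490,150,280); k=(P[:,2]>140)&(P[:,2]<205)&m[px[:,1],px[:,0]]
Q=P[k];print(k.sum(),np.median(Q[:,2]),cv2.minEnclosingCircle(Q[:,:2].astype(np.float32)))
A=np.c_[Q[:,:2],np.ones(len(Q))];print('plane',np.linalg.lstsq(A,Q[:,2],rcond=None)[0])
```

```text
[ 479.03286557 -379.58854796  236.84813017] [-0.863  0.465  1.839  0.512  0.57  -2.67 ] [3.14021412 0.42037235 2.97974833] [-0.23468848  0.04230638 -1.10272401] 9.482307431996146
40 [ 479.5 -381.3  127.5] [ 44.   -1.8 100.1]
10 [ 479.5 -381.3   97.5] [ 56.2  -1.8 127.5]
0 [ 479.5 -381.3   87.5] [ 60.3  -1.8 136.6]
328 170.9358851314222 ((560.7875366210938, -391.9806823730469), 33.59421157836914)
plane [ 1.34595956e-04 -2.30382828e-03  1.69864428e+02]
```

View pics/c17.png

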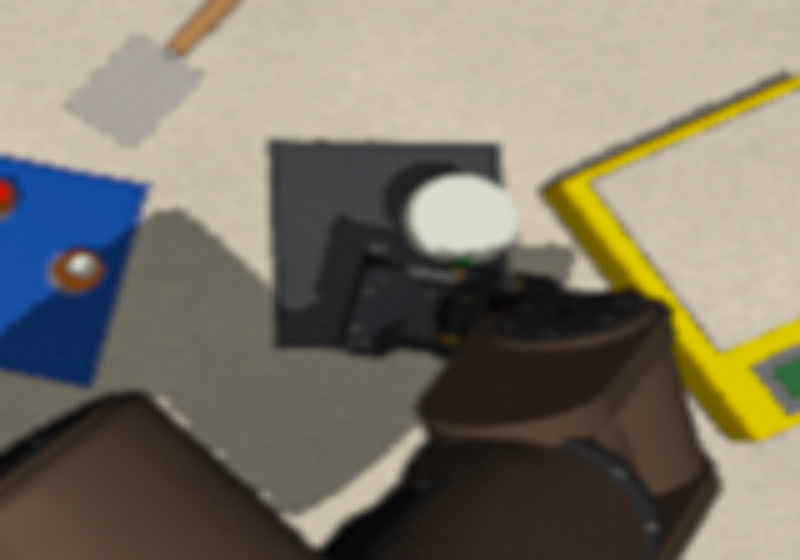

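View pics/s10.png

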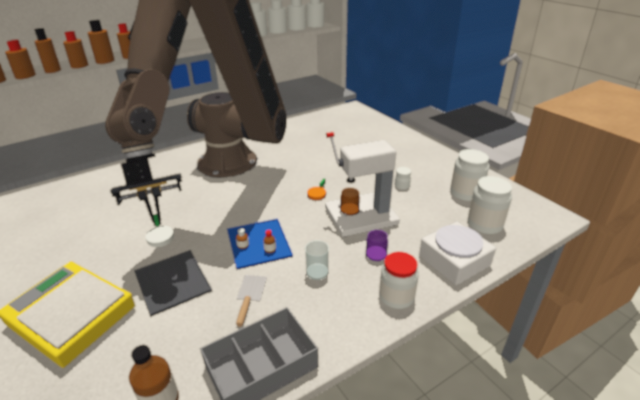

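The cover hangs flat: it measures (561,-392) with its top at z 171, over the tray centre at (562,-393). Joint 6 is near its limit at -2.67, so I'll place the cover 40 mm further out and 30 mm to the left, still well inside the tray, and watch j6 on the way down.

Run:
```python
from h import *
s=env.state()
print(shift([519.5,-351,237],s),shift([519.5,-351,167.5],s))
```

```text
[-32.   34.8  14.7] [-3.6 34.7 78.1]
```

Call:
play_rows([
  {"linear": [-10,11,5],"turn": 0},
  {"linear": [-22,24,10],"turn": 0},
  {"linear": [-32,35,15],"turn": 0},
  {"linear": [-32,35,15],"turn": 0},
])

```text
t: 25.98
eef_pos: [520.2, -350.7, 236.7]
tcp_rot: [3.141, 0.421, 2.981]
ft_force: [-0.7, 0.2, -0.6]
opening: 0.105
```

Run:
```python
from h import *
s=env.state()
print(s['eef_pos'],s['joints'].round(3),s['tcp_rot'])
print(shift([519.5,-351,187],s))
```

```text
[ 520.19205366 -350.6642532   236.69619594] [-0.772  0.481  1.809  0.467  0.55  -2.546] [3.14100846 0.42130602 2.98146308]
[20.9 -0.5 45.1]
```

Call:
play_rows([
  {"linear": [7,0,15],"turn": 0},
  {"linear": [14,0,30],"turn": 0},
  {"linear": [21,0,45],"turn": 0},
  {"linear": [21,0,45],"turn": 0},
])

```text
t: 26.48
eef_pos: [518.0, -351.6, 184.9]
tcp_rot: [3.139, 0.418, 2.978]
ft_force: [0.8, -0.4, -0.5]
opening: 0.103
```

Run:
```python
from h import *
s=env.state()
print(s['eef_pos'],s['joints'].round(3),s['tcp_rot'])
for z in(137,100,90,87.5):print(z,shift([519.5,-351,z],s))
```

```text
[ 518.01939093 -351.60548369  184.89036708] [-0.776  0.553  1.854  0.57   0.451 -2.665] [3.13901505 0.41844206 2.9779972 ]
137 [18.2  0.7 44.3]
100 [33.2  0.6 78.1]
90 [37.3  0.6 87.3]
87.5 [38.3  0.6 89.5]
```

```bash
cat > wk.py <<'E'
from h import *
def R36(j1,s,R):  return (Ro.from_euler('z',j1)*Ro.from_euler('y',s)).inv()*Ro.from_matrix(R)
s=env.state(); R=Ro.from_euler('xyz',s['tcp_rot']).as_matrix(); j=s['joints']
print('check zyz',R36(j[0],j[1]+j[2],R).as_euler('ZYZ').round(3), j[3:].round(3))
# planar FK fit: TCP from wrist along tool z by L; find L, links using recorded poses
D=[([138,609.4,291.7],[1.242,.4916,1.5594],[3.1405,0,2.9188]),
([495.4,171.5,305.3],[.207,.334,1.787],[3.1415,0,2.9001]),
([529.2,162.9,483.3],[.179,.249,1.431],[3.139,.006,2.899]),
([699.9,-96.6,499.8],[-.231,.518,.979],[3.1413,0,3.005]),
([894.8,-61.5,457.9],[-.143,1.031,.053],[3.139,.038,3.004]),
([927.3,-75,404.3],[-.153,1.093,.049],[3.1367,.0774,3.0034]),
([908.8,-75.8,629.7],[-.166,.869,.048],[3.1036,.5911,2.992]),
([428.2,215.1,482.9],[.44,-.007,1.817],[3.14,.591,3.0594]),
([296.1,230,188.1],[.636,.314,2.382],[-3.1107,.4193,3.0554]),
([505.9,211,169.5],[.345,.502,2.043],[3.1404,.4214,2.9796]),
(s['eef_pos'],j[:3],s['tcp_rot'])]
from scipy.optimize import least_squares
def pred(p,q,r):
    h,a0,A,B,e,w,L=p
    rr=a0+A*np.sin(q[1])+B*np.sin(q[1]+q[2])+e*np.cos(q[1]+q[2]); z=h+A*np.cos(q[1])+B*np.cos(q[1]+q[2])-e*np.sin(q[1]+q[2])
    W=np.array([rr*np.cos(q[0])-w*np.sin(q[0]),rr*np.sin(q[0])+w*np.cos(q[0]),z])
    return W+L*Ro.from_euler('xyz',r).as_matrix()[:,2]
f=lambda p:np.concatenate([pred(p,q,r)-np.array(t) for t,q,r in D])
o=least_squares(f,[300,50,450,450,0,60,280]);p=o.x
print(p.round(1),abs(o.fun).max().round(2))
def ik(t,r):
    r=np.array(r);g=lambda q:pred(p,q,r)-np.array(t)
    q=least_squares(g,[np.arctan2(t[1],t[0]),.5,1.9]).x
    return q, R36(q[0],q[1]+q[2],Ro.from_euler('xyz',r).as_matrix()).as_euler('ZYZ')
E
cat > wk2.py <<'E'
from wk import *
r=[3.1416,.42,2.98]
for t in([518,-351,185],[518,-351,140],[518,-351,100],[518,-351,86],[535,-336,86]):
    q,w=ik(t,r); print(t,q.round(3),w.round(3))
E
python3 wk2.py
```

```text
check zyz [ 0.57   0.451 -1.094] [ 0.57   0.451 -2.665]
[196.7  -0.  587.1 410.8  43.2  66.1 194.6] 0.37
[518, -351, 185] [-0.775  0.552  1.856] [ 0.573  0.448 -1.098]
[518, -351, 140] [-0.775  0.622  1.885] [ 0.71   0.369 -1.247]
[518, -351, 100] [-0.775  0.688  1.903] [ 0.881  0.309 -1.429]
[518, -351, 86] [-0.775  0.712  1.908] [ 0.955  0.292 -1.505]
[535, -336, 86] [-0.734  0.715  1.896] [ 0.926  0.28  -1.439]
```

A simple fitted wrist model (0.4 mm residual) says j6 would need -3.08 at the tray floor, past its -2.69 limit. I'll set the cover down on a free bit of table where both wrist halves work, turn half round, regrasp, and then place it. Next I'll look for such a spot.

```bash
cat > wk3.py <<'E'
from wk import *
r=[3.1416,.42,2.98]
for cx in(480,520,560,600,640,680,720,760):
    row=[]
    for cy in(-280,-240,-200,-160,-120,-80,-40,0,40,80):
        q,w=ik([cx-82.5,cy+11.7,81.5],r); j6=w[2]-np.pi/2
        ok=(-1.08<w[0]<4.2)and w[1]>.08 and j6>-2.64
        row.append(('*' if ok else ' ')+f'{w[0]:.1f}/{w[1]:.2f}/{j6:.1f}')
    print(cx,row)
p_,d=load('top0'); h=p_.astype(int)
B=(h[...,2]>120)&(h[...,0]<80); v,u=np.nonzero(B[170:260,320:400]);u+=320;v+=170
print(cv2.boxPoints(cv2.minAreaRect(np.array([onplane('top',a,b,8)[:2] for a,b in zip(u,v)],np.float32))).round())
for nm,px,z in(('beaker',(338,157),90),('spat head',(386,172),2),('orange',(278,251),16),('bottle_b',(376,217),60),('bottle_a',(358,199),70),('mixbaseR front',(285,225),30),('mixR back',(299,178),30)): print(nm,onplane('top',*px,z).round())
print([M2W(*c,30).round() for c in((-70,-65),(100,-65))])
E
python3 wk3.py
```

```text
check zyz [ 0.57   0.451 -1.094] [ 0.57   0.451 -2.665]
[196.7  -0.  587.1 410.8  43.2  66.1 194.6] 0.37
480 [' 1.9/0.28/-4.1', ' 2.2/0.29/-4.3', ' 2.4/0.31/-4.5', ' 2.6/0.34/-4.6', ' 2.8/0.36/-4.7', ' 2.9/0.39/-4.7', ' 3.0/0.40/-4.7', ' -3.1/0.39/1.6', ' -3.0/0.38/1.6', ' -2.8/0.36/1.5']
520 [' 1.8/0.24/-3.9', ' 2.0/0.24/-4.1', ' 2.3/0.24/-4.3', ' 2.5/0.26/-4.5', ' 2.7/0.27/-4.6', ' 2.9/0.29/-4.6', ' 3.0/0.29/-4.7', ' -3.1/0.29/1.6', ' -2.9/0.28/1.5', ' -2.7/0.27/1.4']
560 [' 1.6/0.21/-3.6', ' 1.8/0.20/-3.8', ' 2.1/0.19/-4.1', ' 2.4/0.19/-4.3', ' 2.6/0.19/-4.4', ' 2.8/0.20/-4.6', ' 3.1/0.20/-4.7', ' -3.0/0.20/1.5', ' -2.8/0.20/1.4', ' -2.6/0.19/1.2']
600 [' 1.3/0.20/-3.3', ' 1.5/0.17/-3.5', ' 1.8/0.15/-3.7', ' 2.1/0.13/-3.9', ' 2.4/0.12/-4.2', ' 2.7/0.12/-4.4', ' 3.1/0.12/-4.7', ' -2.9/0.12/1.4', ' -2.6/0.13/1.2', ' -2.3/0.13/0.9']
640 [' 1.0/0.21/-3.0', ' 1.2/0.17/-3.1', ' 1.3/0.13/-3.2', ' 1.6/0.10/-3.4', ' 1.9/0.07/-3.6', ' 2.4/0.05/-4.0', ' 3.1/0.04/-4.6', ' -2.5/0.05/1.0', ' -2.0/0.07/0.6', ' -1.7/0.10/0.4']
680 [' 0.8/0.23/-2.7', ' 0.8/0.19/-2.7', ' 0.9/0.15/-2.7', ' 0.9/0.11/-2.7', ' 0.9/0.08/-2.6', ' 0.7/0.05/-2.3', ' -0.1/0.03/-1.5', ' -0.8/0.05/-0.7', ' -1.0/0.08/-0.4', '*-1.0/0.11/-0.3']
720 ['*0.6/0.27/-2.5', '*0.6/0.23/-2.4', '*0.6/0.19/-2.4', '*0.5/0.16/-2.3', '*0.4/0.13/-2.1', '*0.2/0.11/-1.8', '*-0.1/0.10/-1.5', '*-0.3/0.11/-1.2', '*-0.5/0.13/-0.9', '*-0.6/0.16/-0.7']
760 ['*0.5/0.32/-2.3', '*0.4/0.28/-2.3', '*0.4/0.24/-2.2', '*0.3/0.21/-2.0', '*0.2/0.19/-1.9', '*0.1/0.18/-1.7', '*-0.1/0.17/-1.5', '*-0.2/0.18/-1.3', '*-0.3/0.19/-1.1', '*-0.4/0.22/-0.9']
[[ 433. -174.]
 [ 614. -219.]
 [ 654.  -58.]
 [ 473.  -13.]]
beaker [736. -31.  90.]
spat head [ 705. -212.    2.]
orange [415. 177.  16.]
bottle_b [ 531. -163.   60.]
bottle_a [ 592. -100.   70.]
mixbaseR front [505. 153.  30.]
mixR back [674. 107.  30.]
[array([505., 153.,  30.]), array([670., 112.,  30.])]
```

```bash
cat > wk4.py <<'E'
from wk import *
r=[3.1416,.42,2.98]
for cx,cy in((730,-380),(740,-360),(750,-340),(750,-380),(765,-370)):
  for dz in(0,40,100):
    t=[cx-82.5,cy+11.7,81.5+dz]; q,w=ik(t,r); print((cx,cy),dz,q.round(2),w[:2].round(2),(w[2]-np.pi/2).round(3))
p_,d=load('top0'); P,px=cloud('top',d,395,470,130,190)
m=P[:,2]>12; print('nonfloor above v130..190:',[ (tuple(px[i]),P[i].round()) for i in np.nonzero(m)[0][::max(1,m.sum()//12)]])
print('box front edge',onplane('top',412,130,0),'px of (750,-370)',proj('top',[750,-370,0]), 'scale corner',onplane('top',471,195,40))
P,px=cloud('top',d,478,490,185,200);print('scale z',np.median(P[:,2]))
E
python3 wk4.py
```

```text
check zyz [ 0.57   0.451 -1.094] [ 0.57   0.451 -2.665]
[196.7  -0.  587.1 410.8  43.2  66.1 194.6] 0.37
(730, -380) 0 [-0.66  0.82  1.6 ] [0.53 0.39] -2.524
(730, -380) 40 [-0.66  0.77  1.59] [0.46 0.45] -2.445
(730, -380) 100 [-0.66  0.69  1.55] [0.38 0.55] -2.354
(740, -360) 0 [-0.62  0.82  1.61] [0.51 0.38] -2.478
(740, -360) 40 [-0.62  0.76  1.59] [0.44 0.44] -2.4
(740, -360) 100 [-0.62  0.69  1.56] [0.36 0.54] -2.31
(750, -340) 0 [-0.59  0.82  1.61] [0.49 0.37] -2.428
(750, -340) 40 [-0.59  0.76  1.6 ] [0.42 0.43] -2.351
(750, -340) 100 [-0.59  0.69  1.56] [0.34 0.53] -2.263
(750, -380) 0 [-0.64  0.84  1.55] [0.48 0.42] -2.46
(750, -380) 40 [-0.64  0.79  1.54] [0.42 0.48] -2.392
(750, -380) 100 [-0.64  0.71  1.51] [0.35 0.57] -2.311
(765, -370) 0 [-0.61  0.85  1.53] [0.45 0.42] -2.407
(765, -370) 40 [-0.61  0.79  1.52] [0.4  0.48] -2.344
(765, -370) 100 [-0.61  0.72  1.48] [0.33 0.58] -2.27
nonfloor above v130..190: [((np.int64(461), np.int64(130)), array([ 866., -495.,   15.])), ((np.int64(464), np.int64(131)), array([ 861., -506.,   17.])), ((np.int64(409), np.int64(144)), ar
[... 191 characters left out ...]
rray([ 783., -279.,   26.])), ((np.int64(407), np.int64(151)), array([ 782., -289.,   16.])), ((np.int64(403), np.int64(153)), array([ 772., -272.,   24.])), ((np.int64(399), np.int64(155)), array([ 766., -259.,   16.])), ((np.int64(396), np.int64(157)), array([ 759., -248.,   14.])), ((np.int64(400), np.int64(158)), array([ 755., -262.,   15.])), ((np.int64(396), np.int64(161)), array([ 743., -246.,   19.])), ((np.int64(444), np.int64(185)), array([ 655., -420.,   16.]))]
box front edge [ 869.51722005 -314.40081918    0.        ] px of (750,-370) (np.float64(428.03644450377664), np.float64(160.7596559478059)) scale corner [ 614.13561743 -507.181771     40.        ]
scale z 65.13936475195749
```

The spot at (735,-385), beyond the steel tray, is bare table and works for both wrist halves. I'll move there.

Run:
```python
from h import *
s=env.state()
for z in(190,100,83):print(z,shift([652.5,-373.3,z],s))
```

```text
190 [-126.5    0.4   50.7]
100 [-90.    0.2 132.9]
83 [-8.310e+01  1.000e-01  1.485e+02]
```

Call:
play_rows([
  {"linear": [-15,0,6],"turn": 0},
  {"linear": [-45,0,18],"turn": 0},
  {"linear": [-80,0,32],"turn": 0},
  {"linear": [-110,0,44],"turn": 0},
  {"linear": [-124,0,57],"turn": 0},
  {"linear": [-115,0,77],"turn": 0},
  {"linear": [-105,0,100],"turn": 0},
  {"linear": [-95,0,122],"turn": 0},
  {"linear": [-90,0,133],"turn": 0},
  {"linear": [-90,0,133],"turn": 0},
])

```text
t: 27.72
eef_pos: [653.5, -373.7, 101.8]
tcp_rot: [3.14, 0.42, 2.979]
ft_force: [0.8, -0.8, -1.7]
opening: 0.106
```

Run:
```python
from h import *
s=env.state();print(s['eef_pos'],s['joints'].round(3),s['tcp_rot'],s['ft_force'])
for z in(83,82,81):print(z,shift([s['eef_pos'][0],s['eef_pos'][1],z],s))
q,e=snap('scene','s11');p,d=snap('top','t11')
h=p.astype(int); m=(h.min(2)>150)&(h.max(2)-h.min(2)<35)
P,px=cloud('top',d,405,460,135,185); k=(P[:,2]>20)&(P[:,2]<60)&m[px[:,1],px[:,0]]
Q=P[k];print(k.sum(),np.median(Q[:,2]),cv2.minEnclosingCircle(Q[:,:2].astype(np.float32)))
```

```text
[ 653.46046577 -373.6690951   101.765884  ] [-0.658  0.802  1.573  0.479  0.437 -2.468] [3.14030319 0.42028023 2.97901743] [ 0.83269602 -0.83567713 -1.65680513]
83 [ 7.7 -0.  17.1]
82 [ 8.1 -0.  18. ]
81 [ 8.5 -0.  19. ]
242 36.28112453842607 ((733.3113403320312, -389.24530029296875), 35.281028747558594)
```

View pics/s11.png

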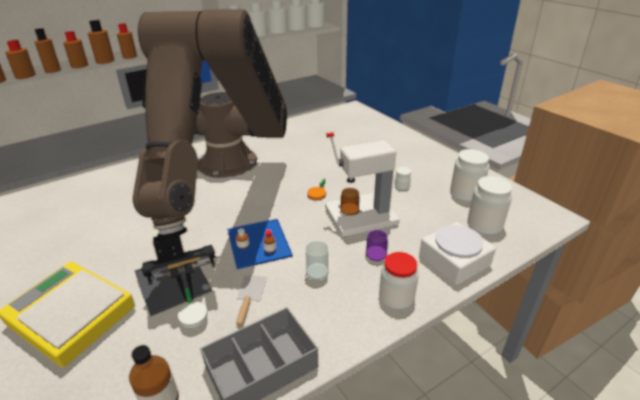

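Call:
play_rows([
  {"linear": [3,0,6.5],"turn": 0},
  {"linear": [5.5,0,12.5],"turn": 0},
  {"linear": [7.5,0,16.5],"turn": 0},
  {"linear": [8.3,0,18.6],"turn": 0},
  {"linear": [8.3,0,18.6],"turn": 0},
])

```text
t: 28.45
eef_pos: [653.8, -373.6, 81.8]
tcp_rot: [3.141, 0.421, 2.979]
ft_force: [0.2, 0.4, -0.0]
opening: 0.105
```

Call:
play_rows([
  {"linear": [0,0,0],"turn": 0},
  {"linear": [0,0,0],"turn": 0},
  {"linear": [0,0,0],"turn": 0},
  {"linear": [0,0,0],"turn": 0},
  {"linear": [0,0,-30],"turn": 0},
  {"linear": [0,0,-70],"turn": 0},
  {"linear": [0,0,-70],"turn": 0},
], hand=50)

```text
t: 29.32
eef_pos: [625.5, -369.5, 148.8]
tcp_rot: [-3.14, 0.425, 2.98]
ft_force: [0.3, 0.0, 0.1]
opening: 0.528
```

Run:
```python
from h import *
s=env.state();print(s['eef_pos'],s['joints'].round(3),s['tcp_rot'],s['ft_force'],s['opening']*95.1)
p,d=snap('top','t12')
cv2.imwrite('pics/c18.png',cv2.resize(p[120:220,380:500],None,fx=6,fy=6)[:,:,::-1])
h=p.astype(int); m=(h.min(2)>150)&(h.max(2)-h.min(2)<35)
P,px=cloud('top',d,405,460,135,185); k=(P[:,2]>9)&(P[:,2]<60)&m[px[:,1],px[:,0]]
Q=P[k];print(k.sum(),np.median(Q[:,2]),cv2.minEnclosingCircle(Q[:,:2].astype(np.float32)))
g=(h[...,1]>h[...,0]+25)&(h[...,1]>h[...,2]+15); v,u=np.nonzero(g[150:200,410:450]);u+=410;v+=150
print([(a,b,onplane('top',a,b,32)[:2].round(0).tolist()) for a,b in zip(u,v)])
```

```text
[ 625.53517905 -369.54854091  148.77257932] [-0.679  0.71   1.626  0.46   0.473 -2.465] [-3.13997418  0.42477196  2.98002073] [0.25765325 0.00493376 0.08056794] 50.21529346347058
252 15.067149299007951 ((732.0111694335938, -387.1121826171875), 35.045223236083984)
[(np.int64(433), np.int64(172), [699.0, -377.0]), (np.int64(434), np.int64(172), [699.0, -381.0]), (np.int64(435), np.int64(172), [699.0, -384.0]), (np.int64(433), np.int64(173), [696.0, -377.0]), (np.int64(434), np.int64(173), [696.0, -380.0]), (np.int64(435), np.int64(173), [696.0, -384.0]), (np.int64(433), np.int64(174), [692.0, -377.0]), (np.int64(434), np.int64(174), [692.0, -380.0])]
```

View pics/c18.png

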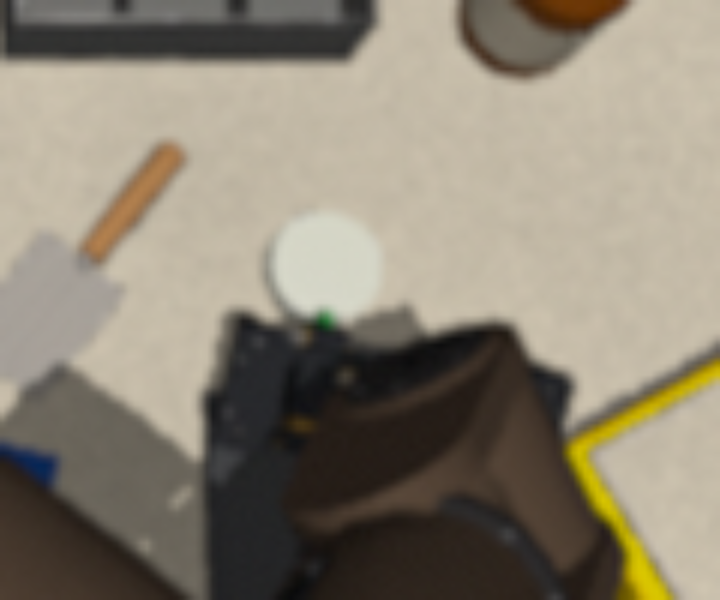

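The cover is resting flat at (732,-387). Now the half turn.

Call:
play_rows([
  {"linear": [0,0,0],"turn": 0.1},
  {"linear": [0,0,0],"turn": 0.28},
  {"linear": [0,0,0],"turn": 0.46},
  {"linear": [0,0,0],"turn": 0.64},
  {"linear": [0,0,0],"turn": 0.82},
  {"linear": [0,0,0],"turn": 1.0},
  {"linear": [0,0,0],"turn": 1.18},
  {"linear": [0,0,0],"turn": 1.36},
  {"linear": [0,0,0],"turn": 1.54},
  {"linear": [0,0,0],"turn": 1.72},
  {"linear": [0,0,0],"turn": 1.9},
  {"linear": [0,0,0],"turn": 2.08},
  {"linear": [0,0,0],"turn": 2.26},
  {"linear": [0,0,0],"turn": 2.44},
  {"linear": [0,0,0],"turn": 2.62},
  {"linear": [0,0,0],"turn": 2.8},
  {"linear": [0,0,0],"turn": 2.98},
  {"linear": [0,0,0],"turn": 3.142},
  {"linear": [0,0,0],"turn": 3.142},
])

```text
t: 31.75
eef_pos: [625.5, -368.8, 144.5]
tcp_rot: [-3.14, -0.42, -0.161]
ft_force: [0.1, 1.0, -0.6]
opening: 0.527
```

Run:
```python
from h import *
s=env.state();print(s['eef_pos'],s['joints'].round(3),s['tcp_rot'],s['ft_force'],s['opening']*95.1)
R=Ro.from_euler('xyz',s['tcp_rot']).as_matrix();print(R.round(3))
print(shift([653.8,-373.6,82.5],s),(R.T@[0,0,100]).round(1))
```

```text
[ 625.53478845 -368.78914997  144.4882851 ] [-0.678  0.716  1.626  0.461  0.473  0.676] [-3.14034555 -0.41985574 -0.16147077] [ 0.06435908  1.00242741 -0.56884807] 50.093886253790984
[[ 0.901 -0.16   0.403]
 [-0.147 -0.987 -0.064]
 [ 0.408 -0.001 -0.913]]
[ 0.9  0.3 68.3] [ 40.8  -0.1 -91.3]
```

Half turn done, with j6 now at 0.68. I'll regrasp and lift.

Call:
play_rows([
  {"linear": [1,0,15],"turn": 0},
  {"linear": [1,0,35],"turn": 0},
  {"linear": [1,0,55],"turn": 0},
  {"linear": [1,0,68],"turn": 0},
  {"linear": [1,0,68],"turn": 0},
])

```text
t: 32.38
eef_pos: [653.9, -373.2, 82.4]
tcp_rot: [-3.14, -0.419, -0.162]
ft_force: [-0.2, -0.4, 0.0]
opening: 0.529
```

Call:
play_rows([
  {"linear": [0,0,0],"turn": 0},
  {"linear": [0,0,0],"turn": 0},
  {"linear": [0,0,0],"turn": 0},
  {"linear": [0,0,0],"turn": 0},
  {"linear": [0,0,0],"turn": 0},
], hand=0)

```text
t: 33.0
eef_pos: [653.8, -373.6, 84.3]
tcp_rot: [-3.141, -0.421, -0.162]
ft_force: [-1.0, 1.0, 2.2]
opening: 0.103
```

Run:
```python
from h import *
s=env.state();print(s['eef_pos'],s['joints'].round(3),s['tcp_rot'],s['ft_force'],s['opening']*95.1)
off=np.array([732.5,-387.5,0])-s['eef_pos']; print(off)
np.save('off.npy',off)
R=Ro.from_euler('xyz',s['tcp_rot']).as_matrix();print((R.T@[0,0,80]).round(1))
for cz in(80,30,7): print(cz,shift(np.array([570,-390,cz])-off,s))
```

```text
[ 653.83105848 -373.60121022   84.30902112] [-0.657  0.826  1.578  0.51   0.41   0.639] [-3.1408111  -0.42136449 -0.16243806] [-1.04401708  1.0323155   2.21914126] 9.786992396066818
[ 78.66894152 -13.89878978 -84.30902112]
[ 32.7  -0.1 -73. ]
80 [-113.2   28.6 -138.4]
30 [-133.7   28.7  -92.8]
7 [-143.1   28.7  -71.8]
```

Call:
play_rows([
  {"linear": [3,0,-7],"turn": 0},
  {"linear": [10,0,-22],"turn": 0},
  {"linear": [20,0,-45],"turn": 0},
  {"linear": [30,0,-67],"turn": 0},
  {"linear": [26,2,-76],"turn": 0},
  {"linear": [5,6,-85],"turn": 0},
  {"linear": [-25,12,-98],"turn": 0},
  {"linear": [-58,18,-113],"turn": 0},
  {"linear": [-90,24,-128],"turn": 0},
  {"linear": [-110,28,-137],"turn": 0},
  {"linear": [-113,29,-138],"turn": 0},
  {"linear": [-113,29,-138],"turn": 0},
])

```text
t: 34.5
eef_pos: [491.9, -376.7, 163.9]
tcp_rot: [-3.141, -0.421, -0.163]
ft_force: [0.6, 0.1, 0.6]
opening: 0.101
```

```bash
cat > chk.py <<'E'
from h import *
import sys
tag=sys.argv[1]; zl,zh=float(sys.argv[2]),float(sys.argv[3])
s=env.state();print(s['t'],s['eef_pos'],s['joints'].round(3),s['tcp_rot'],s['ft_force'],s['opening']*95.1)
p,d=snap('top','t'+tag);snap('scene','s'+tag)
cv2.imwrite(f'pics/c{tag}.png',cv2.resize(p[150:260,390:500],None,fx=5,fy=5)[:,:,::-1])
h=p.astype(int); m=(h.min(2)>130)&(h.max(2)-h.min(2)<35)
P,px=cloud('top',d,410,468,180,245); k=(P[:,2]>zl)&(P[:,2]<zh)&m[px[:,1],px[:,0]]
Q=P[k];c,r=cv2.minEnclosingCircle(Q[:,:2].astype(np.float32));print('cover',k.sum(),'top z',np.median(Q[:,2]),c,r)
A=np.c_[Q[:,:2]-Q[:,:2].mean(0),np.ones(len(Q))];print('slopes',np.linalg.lstsq(A,Q[:,2],rcond=None)[0])
R=Ro.from_euler('xyz',s['tcp_rot']).as_matrix()
dz=np.median(Q[:,2])-16-6
for e in(15,3,0.5,0): print('to',e,(R.T@[565-c[0],-391-c[1],-(dz-e)]).round(1))
E
python3 chk.py A 60 140
```

```text
34.5 [ 491.8672176  -376.68467702  163.85232906] [-0.842  0.58   1.88   0.666  0.43   0.316] [-3.1407815  -0.42124254 -0.16285041] [0.64638476 0.0993918  0.57072112] 9.56727752290304
cover 304 top z 94.44052351904872 (573.4776611328125, -390.30987548828125) 34.65135955810547
slopes [ 2.74758466e-02 -1.91433351e-02  9.45261228e+01]
to 15 [-31.    2.1  49. ]
to 3 [-35.9   2.1  60. ]
to 0.5 [-36.9   2.1  62.3]
to 0 [-37.2   2.1  62.7]
```

View pics/cA.png

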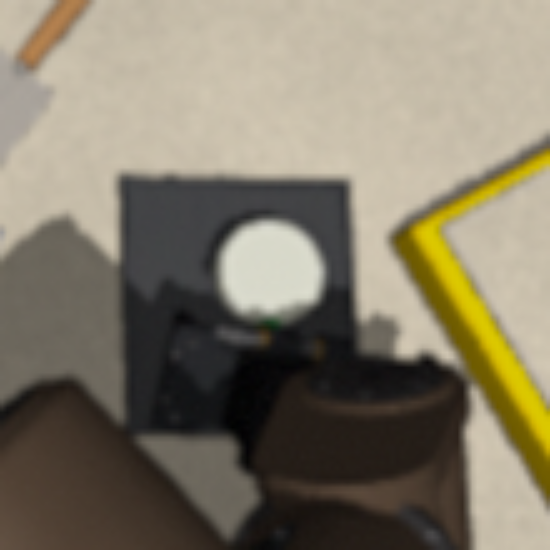

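Call:
play_rows([
  {"linear": [-4,0,7],"turn": 0},
  {"linear": [-12,1,20],"turn": 0},
  {"linear": [-22,2,36],"turn": 0},
  {"linear": [-30,2,48],"turn": 0},
  {"linear": [-33,2,54],"turn": 0},
  {"linear": [-33,2,54],"turn": 0},
])

```text
t: 35.35
eef_pos: [483.6, -377.0, 100.5]
tcp_rot: [-3.14, -0.42, -0.162]
ft_force: [-0.1, -0.6, 0.4]
opening: 0.105
```

```bash
python3 chk.py B 14 60
```

```text
35.35 [ 483.57775007 -376.95058237  100.48932172] [-0.854  0.679  1.927  0.928  0.333  0.023] [-3.14009448 -0.42045008 -0.16249951] [-0.07624307 -0.64150957  0.37531625] 10.013897852036148
cover 245 top z 31.569842638468117 (598.0139770507812, -396.4944152832031) 58.563602447509766
slopes [-2.59651775e-02 -1.00149996e-03  3.15364982e+01]
to 15 [-28.3  -0.1 -18.6]
to 3 [-33.2  -0.1  -7.7]
to 0.5 [-34.3  -0.1  -5.4]
to 0 [-34.5  -0.1  -4.9]
```

The cover is 9 to 10 mm above the tray floor. I'll lower it gently.

Call:
play_rows([
  {"linear": [-1.2,0,2.7],"turn": 0},
  {"linear": [-2.4,0,5.5],"turn": 0},
  {"linear": [-3.2,0,7.3],"turn": 0},
  {"linear": [-3.8,0,8.5],"turn": 0},
  {"linear": [-3.8,0,8.5],"turn": 0},
  {"linear": [-3.8,0,8.5],"turn": 0},
])

```text
t: 36.2
eef_pos: [483.4, -377.1, 91.7]
tcp_rot: [-3.141, -0.421, -0.162]
ft_force: [0.4, -1.0, 0.1]
opening: 0.106
```

```bash
python3 chk.py C 12 40
```

```text
36.2 [ 483.44614239 -377.13040873   91.7452567 ] [-0.854  0.694  1.931  0.975  0.321 -0.026] [-3.14070706 -0.42114089 -0.16248392] [ 0.3638434  -0.96000438  0.08765662] 10.034803998908341
cover 215 top z 22.715252574589158 (599.5484008789062, -428.87591552734375) 70.80376434326172
slopes [-2.95591675e-02  1.80628405e-02  2.28980103e+01]
to 15 [-30.9 -31.8 -29.5]
to 3 [-35.8 -31.8 -18.5]
to 0.5 [-36.8 -31.8 -16.2]
to 0 [-37.  -31.8 -15.8]
```

View pics/cC.png

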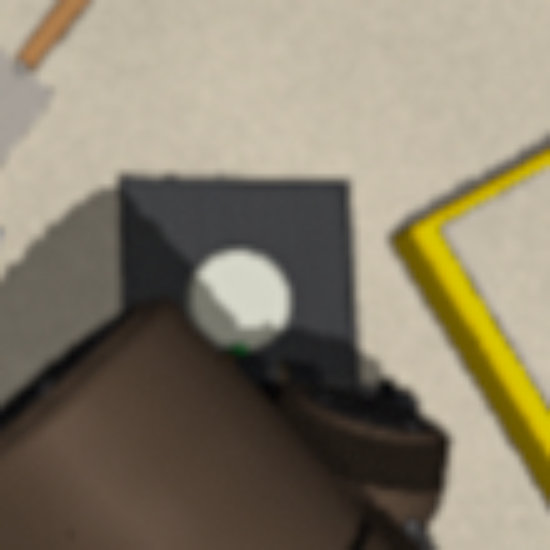

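The cover is in the middle of the tray with its top at z 22.7; at rest it should be 22. I'll go 0.8 mm lower, open, back off along the tool, and rise.

Call:
play_rows([
  {"linear": [-0.3,0,0.8],"turn": 0},
  {"linear": [-0.3,0,0.8],"turn": 0},
])

```text
t: 36.55
eef_pos: [483.5, -377.1, 90.8]
tcp_rot: [-3.141, -0.421, -0.163]
ft_force: [0.1, 0.3, -0.6]
opening: 0.105
```

Call:
play_rows([
  {"linear": [0,0,0],"turn": 0},
  {"linear": [0,0,0],"turn": 0},
  {"linear": [0,0,0],"turn": 0},
  {"linear": [0,0,0],"turn": 0},
  {"linear": [0,0,-20],"turn": 0},
  {"linear": [0,0,-55],"turn": 0},
  {"linear": [0,0,-95],"turn": 0},
  {"linear": [0,0,-135],"turn": 0},
  {"linear": [0,0,-160],"turn": 0},
  {"linear": [0,0,-160],"turn": 0},
  {"linear": [0,0,-160],"turn": 0},
], hand=50)

```text
t: 37.92
eef_pos: [419.0, -366.6, 236.2]
tcp_rot: [-3.14, -0.421, -0.163]
ft_force: [0.8, 0.2, 0.2]
opening: 0.527
```

Run:
```python
from h import *
s=env.state();print(s['t'],s['eef_pos'],s['ft_force'],s['opening']*95.1)
p,d=snap('top','tD');q,e=snap('scene','sD')
h=p.astype(int); m=((h.min(2)>120)&(h.max(2)-h.min(2)<40)).astype(np.uint8)
k=np.zeros_like(m);k[190:240,415:460]=m[190:240,415:460]
c=max(cv2.findContours(k,0,1)[0],key=cv2.contourArea)
W=np.array([onplane('top',u,v,22)[:2] for u,v in c[:,0].astype(float)],np.float32);print('cover centre',cv2.minEnclosingCircle(W), 'rel tray',np.array(cv2.minEnclosingCircle(W)[0])-[562.4,-392.6])
P,px=cloud('top',d,415,460,190,240);kk=k[px[:,1],px[:,0]]>0;Q=P[kk];print('z',np.median(Q[:,2]));A=np.c_[Q[:,:2]-Q[:,:2].mean(0),np.ones(len(Q))];print(np.linalg.lstsq(A,Q[:,2],rcond=None)[0])
h=q.astype(int); r=(h[...,0]>150)&(h[...,1]<90)&(h[...,2]<90); v,u=np.nonzero(r[120:150,320:345]);u+=320;v+=120
print('knob',np.median([deep('scene',a,b,e[b,a]) for a,b in zip(u,v)],0))
cv2.imwrite('pics/cD.png',cv2.resize(q[120:310,130:410],None,fx=2.8,fy=3)[:,:,::-1])
```

```text
37.925 [ 418.99255599 -366.57665592  236.23394049] [0.80292111 0.22833022 0.18177592] 50.11094587442588
cover centre ((564.027587890625, -389.94464111328125), 35.995304107666016) rel tray [1.62758789 2.65535889]
z 21.257258119216885
[1.33777953e-03 5.48475808e-03 2.09561411e+01]
knob [527.77333261 160.79440984 289.05000052]
```

View pics/cD.png

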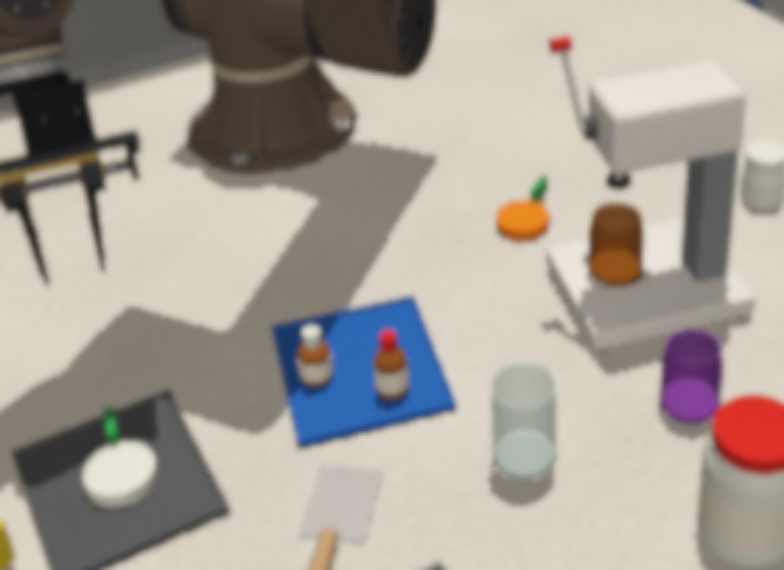

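View pics/tD.png

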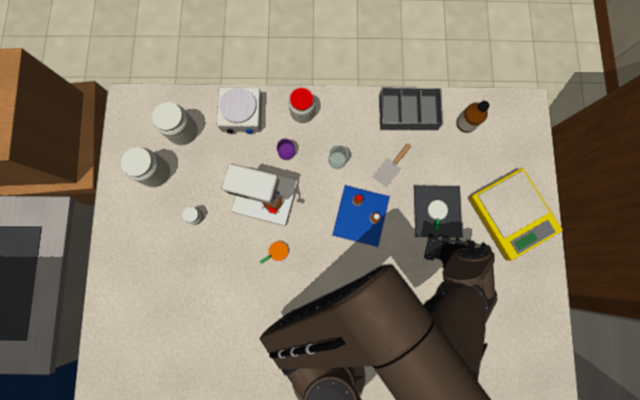

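The cover lies flat in the tray at (438,211) in the top view, the lever is up, the jar is upright in its place, and the bystanders are where they were. I'll hand in.

```bash
python3 -c "
from cell import env
print(env.job_done())"
```

```text
the job is handed in; nothing more can be done
None
```

I raised the lever to its up stop, then lifted the cover off the jar by its green tab and set it down flat in the steel tray. I handed the job in at about 38 s of the 61 s; no verdict is reported.

**Tilt:** The interface has no tilt command. I got the tool tilt by pushing against the arm's reach and joint limits, and grasped at about 24° instead of the suggested 30 to 40°. At 34° the wrist ran into joint 4's limit.

**Extra step:** On the way I set the cover down on bare table beyond the tray, turned the gripper half round and regrasped. Otherwise joint 6 would have passed its limit at the tray.

**Last checks:**
- **Cover:** about 2 mm (x) and 3 mm (y) from the tray's centre. Its top is at z 21 mm where 22 is expected, and its slope is below 0.01.
- **Lever:** knob at z 289 mm, which puts the lever at about 1.5 rad.
- **Jar and bystanders:** the jar looks upright in its place, and the bottles, beaker, spare jar and spatula look unmoved. I judged these by eye from the pictures, not by measurement.
- **Gripper:** open and clear of everything.

**Not clean:**
- During the tilting, joints 3 and 4 read up to 0.004 rad past their stated range while pressed against it (0.047 against 0.05, and -1.134 against -1.13).
- One abrupt stop at full reach showed a brief wrist force of about 90 N, against the 120 N limit.

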